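# Fetch a stain bottle from behind a spring flap

### The job

Swing up the rack's clear spring flap by its orange rear edge and keep it open with your hand while you reach in behind it and draw the red-capped bottle out of its slanted cell. Then stand the bottle upright, gently, with its whole base on the round cork mat and let go, leaving the flap shut, the other two bottles in their cells and everything else where it was.

Things in the scene. Friction and masses are not known exactly. Their poses are not given: they have to be found in the camera images.
- rack: Fixed plywood bottle rack, 320 mm wide (y), leaning 30 degrees towards the robot. Origin on the bench under the middle of the row; x to its back (away from the robot), y along the row, z up. Leaning directions in rack axes: s = (-0.5, 0, 0.866), the way the bottles point and pull out; u = (0.866, 0, 0.5), across the row to the back. (u, s) are measured from point rack_cells.
- rack_cells (a point): Point u = 0, s = 0 at (0, 0, 0.040) of the rack: centre of the middle cell's floor. Three cells at y = -85, 0, +85 mm, each 80 mm wide (y), 64 mm deep (u -32 to 32 mm), with 5 mm cardboard dividers 95 mm high (s). A bottle leans on the front wall with its axis at u = -3 mm and its cap pointing along s.
- rack_wall (a point): Middle of the back wall's top, at u = 53, s = 150 mm (wall u 50 to 56 mm). Front wall u -40 to -32 mm, top at s = 172 mm. Side walls y +-154 to +-160 mm, tops at s = 160 mm. Between cells and back wall a ledge, u 32 to 50 mm, top at s = 95 mm.
- rack_lamp (a point): Middle of a strip lamp fixed to the rack above the row: a tube 40 mm thick, 360 mm long along y, centred at (-0.038, 0, 0.466) of the rack. It leaves no room for a hand coming straight down on the caps. A 12 mm post at each end (y = +-172 mm) runs from it back to (0.07, 0.40 high) and down to the bench.
- flap (a joint): Angle (rad) of the rack's clear spring-closing flap, 320 mm wide, 4 mm thick, hinged along its front (robot side) edge. 0 = shut, lying along u 10 mm above the caps; grows to 2.6 as its rear edge swings up and over towards the robot; at 1.57 it stands along s. A light spring (0.15 to 0.19 N m, about 4 N of pull at the rod) always shuts it; it leans on whatever is in its way.
- flap_hinge (a point): Middle of the flap's hinge line (along the rack's y), at u = -42, s = 178 mm.
- flap_edge (a point): Middle of the orange rod (10 mm thick, full width) on the flap's rear edge, shut at u = 88, s = 218 mm. The flat panel ends 105 mm from the hinge line (u = 63, s = 178 mm); from there a clear lip, 4 mm thick, slopes up and back to the rod. Rod and lip overhang the back wall, so fingertips can come down behind them and pull the flap up and over towards the robot.
- red_bottle: The bottle to fetch: plastic bottle, 168 mm tall, 0.2 to 0.4 kg: round white body 58 mm in diameter up to 105 mm, a short shoulder, then a cylindrical red cap 36 mm in diameter from 118 to 168 mm. Origin at the centre of its underside, z along its axis towards the cap. In any one of the three cells, leaning with the rack. Held by the cap it can swing between finger pads.
- blue_bottle: Stays in the rack: plastic bottle, 168 mm tall, 0.2 to 0.4 kg: round white body 58 mm in diameter up to 105 mm, a short shoulder, then a cylindrical blue cap 36 mm in diameter from 118 to 168 mm. Origin at the centre of its underside, z along its axis towards the cap. In another cell.
- green_bottle: Stays in the rack: plastic bottle, 168 mm tall, 0.2 to 0.4 kg: round white body 58 mm in diameter up to 105 mm, a short shoulder, then a cylindrical green cap 36 mm in diameter from 118 to 168 mm. Origin at the centre of its underside, z along its axis towards the cap. In another cell.
- mat: Fixed round cork mat lying on the bench to the robot's right, 120 mm in diameter, 6 mm thick; origin at the centre of its underside.
- glue_jar: Loose bystander: jar with a yellow cap, 68 mm in diameter, 85 mm tall, left of the rack.
- paint_can: Loose bystander: can 84 mm in diameter, 100 mm tall, left of the rack.
- crag: Loose bystander: grey model rock 100 mm wide, 85 mm tall, behind the mat.
- hammer: Loose bystander: hammer lying flat at the left, wooden handle.
- brush: Loose bystander: brush with a wooden handle lying flat behind the mat, right of the rack.
- screw_carton: Loose bystander: closed cardboard box 90 x 60 x 50 mm, left of the rack towards the robot.
Not all that is in view belongs to the job. Leave any purple look-alike of the mat alone.

How it is judged:
By the outcome, as a careful person would: the job done as asked, in the order asked, and still so for the second after the job is handed in, with the robot touching nothing.
It also fails if it takes over 69 s, if anything falls off the work surface, if the arm or the gripper's body presses on something with over 40 N, if the wrist force passes 120 N, or if a joint passes its speed limit or range.

### The arm

A 6-joint arm with a two-finger parallel gripper is mounted at the origin on the work surface. World frame = base frame: x ahead of the robot, y to its left, z up, the work surface at z = 0. Lengths are in m, angles in rad, forces in N, time in s.
With the tool pointing down it reaches from about 0.375 to 0.9 m from the base axis. Payload 3.1 kg.
Tool frame: the origin (TCP) lies at the very end of the fingers, on their centre line; the grasp point (between the pads) lies robot.grasp_offset behind it (robot.grasp_offset is the distance from the TCP to the grasp point, in m); z points along the fingers, y is the direction in which the jaws open and shut (so a half turn about z gives the same grasp; the last joint's range is limited). The gripper opens to 87 mm and grips with 3 to 60 N. Pads are 19 mm wide; open, the fingers measure 117 mm over their backs; the gripper's body (75 mm by 190 mm) begins 51 mm behind the grasp point.
Start: joints at [0.947, 0.527, 1.433, -0, 1.181, -0.178], TCP at [0.269, 0.564, 0.223] pointing down, gripper open.
Joint ranges: [-3.08, 3.08], [-0.75, 2.2], [0.22, 2.44], [-1.43, 4.57], [0, 2.65], [-2.85, 2.85]. Speed limits (rad/s): [2.79, 2.79, 3.14, 3.14, 3.14, 3.14].

### API

Orientations are given as a unit quaternion [x, y, z, w].
In Python, from rig import robot gives the robot as it stands.
- The arm moves only by the tool drive_tool, never from a script. Its argument "targets" is one flat list of numbers, 6 for each row, row after row: the shift along the tool's x, y, z in cm, then the turn, a rotation vector about the tool's x, y, z in degrees. A call has 1 to 12 rows; each row is the pose to reach, as a shift and turn from the pose commanded when the call began, along the tool's axes at that moment; what a row does not reach only later rows make up. A row lasts 1/12 s, in which the tool goes at most 41.7 mm and 7.16 degrees, less where a joint would pass 70% of its speed; a pose out of reach is approached as far as the arm can. A call with a gripper value outside its range is refused whole. "grip" is the gripper command: -1 is fully open, 1 is shut, values between are in proportion, set as the call begins (left out, the last holds). The fingers move at their own pace and stop on an object; "squeeze" is the grip in N (left out, the last holds). Time passes only in rows, so rows that repeat a pose let the fingers close. It gives the time, the measured TCP pose, the force and the opening at its end, in the units of the state.
- robot.get_obs(): the state, without advancing time (a new reading comes with each control period).
- robot.camera(name): name is "scene" or "side" or "wrist"; returns (picture, depth): 420x560x3 uint8, red, green, blue; 420x560 float32, m along the optical axis (not along the pixel's ray), 0 where there is no reading.
- robot.calibration(name): a dict with "mtx" (3x3 intrinsics, pixels), "R" (3x3) and "t" (3): a world point X has camera coordinates R X + t; the wrist camera has in their place "hand_eye" (4x4, takes a point from camera to tool coordinates, whose origin is the TCP and whose axes are the flange's). Camera axes: x right, y down, z forward; pixel columns grow to the right and rows downward; lengths in m; the calibration is good to about 2 mm. A picture is of the moment at which its call begins: read the wrist's pose just before it. calibration takes no time and is no camera call.
- robot.hand_in(): hands the job in, once; it reports no verdict.
The state is a dict: "time": time; "q": joint angles; "joint_velocities": joint speeds; "joint_torque": joint torques, N m; "position": TCP position; "tool_rot": TCP orientation; "ft_force": force on the tool from outside, world axes, zero at the start; "moment": the same for the moment, N m; "grip_width": finger opening in m.
Only numpy, scipy, OpenCV 4.12 (cv2) and the standard library are available. Lean on these libraries where they do the work, as an engineer would, in place of code of your own. Each camera call takes 0.05 s, during which the arm holds its last target.

## Working session

There is one attempt and no reset: what is moved stays moved. The work goes in short steps, Python scripts to look and compute and a tool call to move; the robot and the scene stay as the last step left them, time stands still between calls to the robot, and variables do not carry over. Pictures are saved under pics/ and viewed, and the job is handed in when it is done.

Besides the shell and the picture viewer there is one more tool, called after ">>>" as name(argument=value, ...), one argument or row to a line, values as JSON. drive_tool: Moves the arm, as the interface text tells. Its arguments: {"type":"object","properties":{"targets":{"type":"array","items":{"type":"number"}},"grip":{"type":"number"},"squeeze":{"type":"number"}},"required":["targets"]}

```bash
ls; mkdir -p pics
python3 - <<'E'
from rig import robot
import cv2,numpy as np
print(robot.get_obs()); print(robot.grasp_offset)
for n in ["scene","side","wrist"]:
    o=robot.get_obs()
    p,d=robot.camera(n); cv2.imwrite(f"pics/{n}0.png",p[:,:,::-1]); np.save(f"pics/{n}0.npy",d)
    print(n,robot.calibration(n))
print([a for a in dir(robot) if a[0]!='_'])
E
```

```text
pics
{'time': 0.0, 'q': array([ 9.46481559e-01,  5.28493010e-01,  1.43388272e+00, -2.42761733e-05,
        1.18141335e+00, -1.78491910e-01]), 'joint_velocities': array([-0.00025908, -0.00031631,  0.00246586, -0.00102027,  0.0005073 ,
       -0.00160696]), 'joint_torque': array([ 2.59066073e-04, -4.40037024e+01, -1.76590776e+01,  6.32920861e-02,
        5.82050357e-02, -1.72877708e-04]), 'position': array([0.26904137, 0.56331949, 0.22156138]), 'tool_rot': array([ 2.21065311e-01,  9.75258387e-01, -1.01530750e-03, -4.18752006e-04]), 'ft_force': array([ 0.46951422, -0.49668372,  0.02930261]), 'moment': array([-0.02236341, -0.00958849, -0.03949626]), 'grip_width': 0.08678145615563121}
0.0187
scene {'mtx': array([[517.83614784,   0.        , 273.56336103],
       [  0.        , 517.83614784, 203.14999838],
       [  0.        ,   0.        ,   1.        ]]), 'R': array([[ 0.31956224,  0.94755678,  0.00401648],
       [ 0.64322506, -0.21381035, -0.73521878],
       [-0.69580277,  0.23753166, -0.67781798]]), 't': array([-0.19603643, -0.13899597,  2.54329231])}
side {'mtx': array([[389.006991
[... 242 characters left out ...]
   [-0.14715082,  0.62807915, -0.76410943]]), 't': array([-0.52902072,  0.07865938,  1.6229287 ])}
wrist {'mtx': array([[353.0698146 ,   0.        , 283.37972998],
       [  0.        , 353.0698146 , 212.17829355],
       [  0.        ,   0.        ,   1.        ]]), 'hand_eye': array([[ 9.16852421e-04, -9.61731209e-01, -2.73993140e-01,
         7.49244868e-02],
       [ 9.99999567e-01,  8.38821809e-04,  4.01947698e-04,
        -3.59915075e-05],
       [-1.56734223e-04, -2.73993390e-01,  9.61731562e-01,
        -1.61581252e-01],
       [ 0.00000000e+00,  0.00000000e+00,  0.00000000e+00,
         1.00000000e+00]])}
['Unreachable', 'calibration', 'camera', 'get_obs', 'grasp_offset', 'hand_in']
```

View pics/scene0.png

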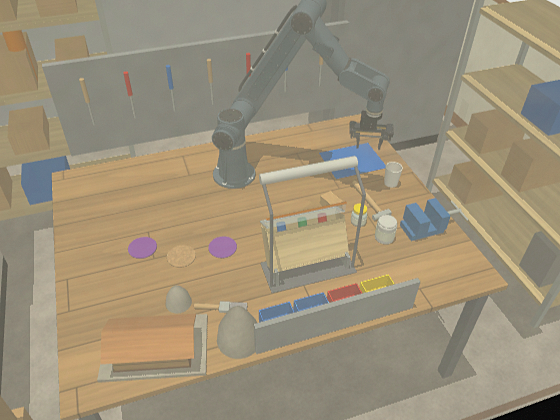

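View pics/side0.png

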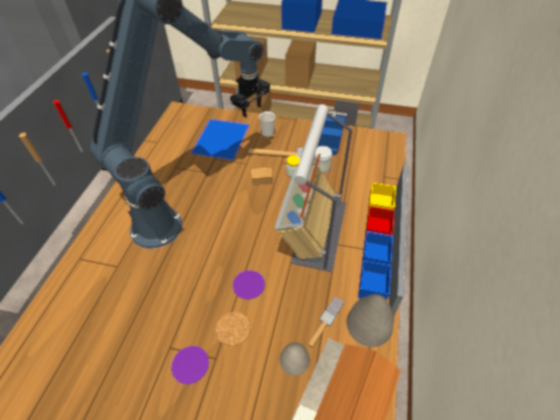

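View pics/wrist0.png

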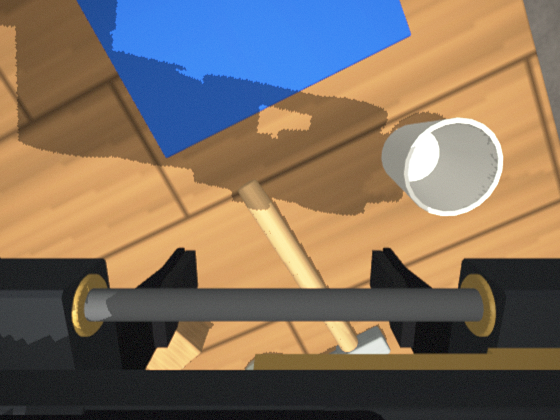

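Run:
```python
import cv2
p=cv2.imread("pics/scene0.png"); cv2.imwrite("pics/sc_crop.png",cv2.resize(p[145:295,235:385],None,fx=4,fy=4,interpolation=cv2.INTER_CUBIC))
cv2.imwrite("pics/sc_mat.png",cv2.resize(p[215:315,115:255],None,fx=5,fy=5,interpolation=cv2.INTER_CUBIC))
p=cv2.imread("pics/side0.png"); cv2.imwrite("pics/si_crop.png",cv2.resize(p[90:280,240:365],None,fx=3.1,fy=3.1,interpolation=cv2.INTER_CUBIC))
```

```text
(no output)
```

View pics/sc_crop.png

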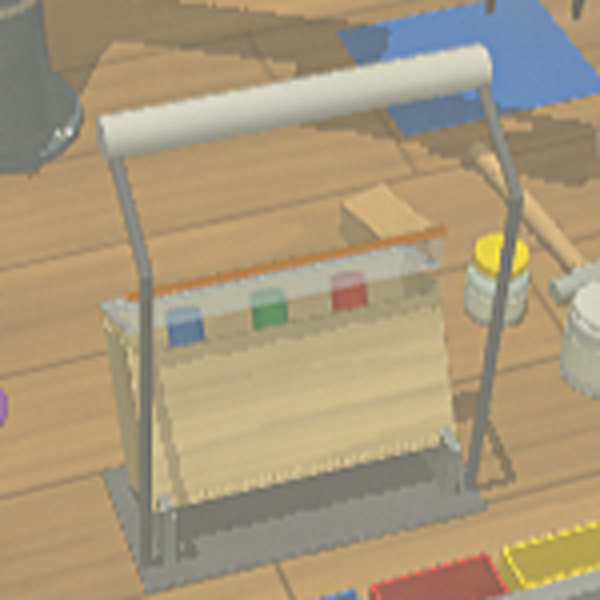

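View pics/si_crop.png

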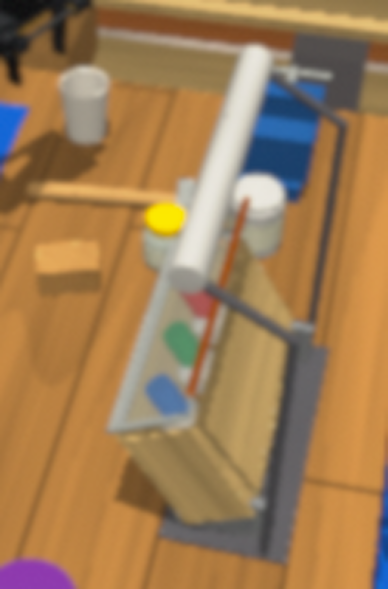

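View pics/sc_mat.png

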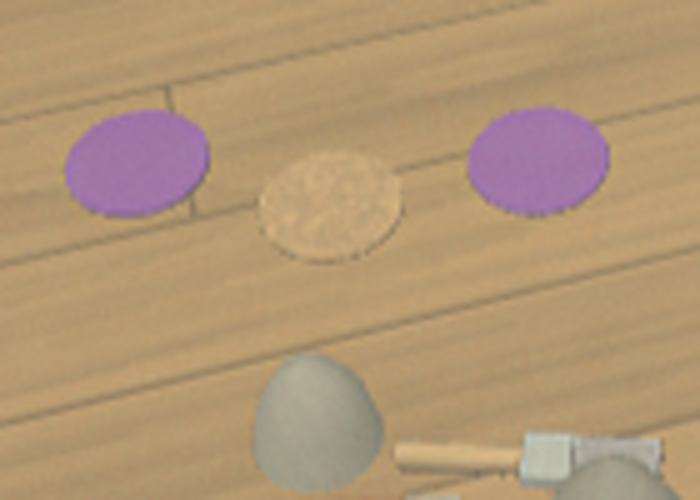

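```bash
cat > geo.py <<'E'
import numpy as np
from scipy.optimize import least_squares
from scipy.spatial.transform import Rotation as Ro
from rig import robot
CAL={n:robot.calibration(n) for n in ["scene","side"]}
def proj(n,X):
    c=CAL[n]; p=c["R"]@np.asarray(X)+c["t"]; q=c["mtx"]@p; return q[:2]/q[2]
def onz(n,px,z):
    c=CAL[n]; d=c["R"].T@np.linalg.solve(c["mtx"],[px[0],px[1],1]); o=-c["R"].T@c["t"]; return o+d*(z-o[2])/d[2]
def us(u,s,y): return np.array([0.866*u-0.5*s,y,0.04+0.5*u+0.866*s])
E
cat > fit.py <<'E'
from geo import *
L=lambda y:[-0.038,y,0.466]; P=lambda y:[0.07,y,0.40]; R=lambda y:us(.088,.218,y)
sc=lambda a,b:(235+(a-1.5)/4,145+(b-1.5)/4); si=lambda a,b:(240+(a-1)/3.1,90+(b-1)/3.1)
pts=[("scene",sc(106,137),L(-.18)),("scene",sc(488,66),L(.18)),("scene",sc(146,275),P(-.172)),("scene",sc(515,200),P(.172)),("scene",sc(124,298),R(-.16)),("scene",sc(445,231),R(.16)),
("side",si(186,279),L(-.18)),("side",si(258,55),L(.18)),("side",si(292,343),P(-.172)),("side",si(343,123),P(.172)),("side",si(192,390),R(-.16)),("side",si(245,200),R(.16))]
def w(v,p): c,s=np.cos(v[2]),np.sin(v[2]); return np.array([v[0]+c*p[0]-s*p[1],v[1]+s*p[0]+c*p[1],p[2]])
f=lambda v:np.concatenate([proj(n,w(v,p))-q for n,q,p in pts])
r=least_squares(f,[.6,.1,0],loss='soft_l1'); v=r.x
print(v,np.degrees(v[2])); print(f(v).reshape(-1,2).round(1))
for m in (("scene",),("side",)):
    g=lambda v:np.concatenate([proj(n,w(v,p))-q for n,q,p in pts if n in m]); print(m,least_squares(g,v).x)
import cv2
# mats
print("mat scene",onz("scene",(115+(331-2)/5,215+(204-2)/5),.006),"side",onz("side",(232,328),.006))
for n in ("scene","side"):
    im=cv2.imread(f"pics/{n}0.png"); d=np.load(f"pics/{n}0.npy")
    hsv=cv2.cvtColor(im,cv2.COLOR_BGR2HSV)
    c=CAL[n]; vv,uu=np.mgrid[:420,:560]; pc=np.stack([(uu-c["mtx"][0,2])/c["mtx"][0,0]*d,(vv-c["mtx"][1,2])/c["mtx"][1,1]*d,d],-1)
    X=(pc-c["t"])@c["R"]
    np.save(f"pics/{n}_X.npy",X)
    # lamp: points at z>0.44 and z<.5 near rack
    m=(d>0)&(X[...,2]>.44)&(X[...,2]<.5)&(X[...,0]>.35)&(X[...,0]<.8)&(abs(X[...,1]-v[1])<.25)
    Q=X[m]; print(n,"lamp",len(Q),Q.mean(0) if len(Q) else 0, "ymin/max",Q[:,1].min(),Q[:,1].max(),"top",Q[:,2].max(), "slope",np.polyfit(Q[:,1],Q[:,0],1))
print("lamp mid",w(v,L(0)))
E
python3 fit.py
```

```text
[ 0.64933772  0.128782   -0.03097658] -1.7748270791315368
[[-1.4  0.8]
 [-1.   0.2]
 [-0.3  0.3]
 [ 0.3 -0.2]
 [ 0.4  0.2]
 [-0.1  0.3]
 [-0.2 -0.7]
 [-0.3  0.6]
 [ 0.2 -1.7]
 [ 0.1 -0.2]
 [-0.8 -0. ]
 [ 0.6 -1. ]]
('scene',) [ 0.64823096  0.13053321 -0.03687153]
('side',) [ 0.64985553  0.12615494 -0.02839414]
mat scene [ 0.44387393 -0.34882572  0.006     ] side [ 0.44378946 -0.35392745  0.006     ]Traceback (most recent call last):
  File "fit.py", line 23, in <module>
    Q=X[m]; print(n,"lamp",len(Q),Q.mean(0) if len(Q) else 0, "ymin/max",Q[:,1].min(),Q[:,1].max(),"top",Q[:,2].max(), "slope",np.polyfit(Q[:,1],Q[:,0],1))
                                                                         ~~~~~~~~~~^^
    return umr_minimum(a, axis, None, out, keepdims, initial, where)
ValueError: zero-size array to reduction operation minimum which has no identity
```

Run:
```python
import cv2,numpy as np
p=cv2.imread("pics/scene0.png"); a=cv2.resize(p[70:160,320:420],None,fx=6,fy=6,interpolation=cv2.INTER_CUBIC)
cv2.imwrite("pics/gr1.png",a)
p=cv2.imread("pics/side0.png"); cv2.imwrite("pics/gr2.png",cv2.resize(p[10:120,190:290],None,fx=5,fy=5,interpolation=cv2.INTER_CUBIC))
for n in("scene","side","wrist"):
    d=np.load(f"pics/{n}0.npy"); print(n,(d>0).mean(), d[d>0].min() if (d>0).any() else 0, d.max())
d=np.load("pics/wrist0.npy"); print(d[::30,::50].round(2))
```

```text
scene 0.9922236394557823 0.63264596 2.5194426
side 0.9960544217687075 0.7437235 3.652162
wrist 0.9959311224489796 0.057474334 1.1129208
[[0.34 0.34 0.34 0.34 0.34 0.34 0.34 0.34 0.34 0.34 0.34 1.01]
 [0.35 0.35 0.34 0.34 0.34 0.34 0.34 0.34 0.34 0.35 0.35 1.03]
 [0.36 0.36 0.36 0.35 0.35 0.35 0.35 0.35 0.36 0.36 0.35 1.05]
 [0.36 0.36 0.37 0.36 0.36 0.36 0.36 0.36 0.36 0.36 0.36 1.07]
 [0.37 0.37 0.37 0.37 0.37 0.37 0.37 0.37 0.37 0.27 0.37 0.37]
 [0.38 0.38 0.38 0.38 0.38 0.38 0.38 0.38 0.31 0.35 0.28 0.38]
 [0.39 0.39 0.39 0.39 0.39 0.39 0.39 0.39 0.3  0.34 0.39 0.39]
 [0.4  0.4  0.4  0.4  0.4  0.38 0.4  0.4  0.4  0.3  0.4  0.4 ]
 [0.41 0.41 0.41 0.41 0.41 0.41 0.41 0.41 0.41 0.41 0.41 0.41]
 [0.09 0.09 0.09 0.42 0.42 0.42 0.39 0.42 0.15 0.42 0.09 0.09]
 [0.08 0.08 0.09 0.08 0.   0.08 0.08 0.08 0.09 0.09 0.08 0.08]
 [0.08 0.08 0.09 0.13 0.42 0.44 0.44 0.42 0.13 0.1  0.08 0.08]
 [0.08 0.08 0.09 0.13 0.45 0.45 0.08 0.08 0.08 0.08 0.08 0.08]
 [0.07 0.07 0.07 0.07 0.07 0.06 0.07 0.07 0.07 0.07 0.07 0.07]]
```

View pics/gr1.png

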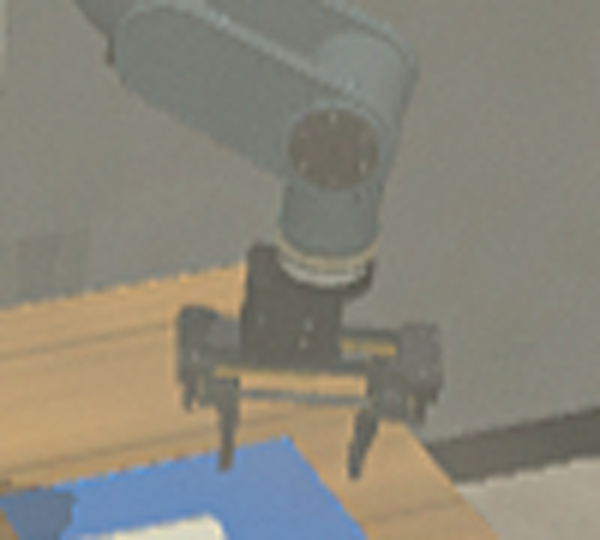

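View pics/gr2.png

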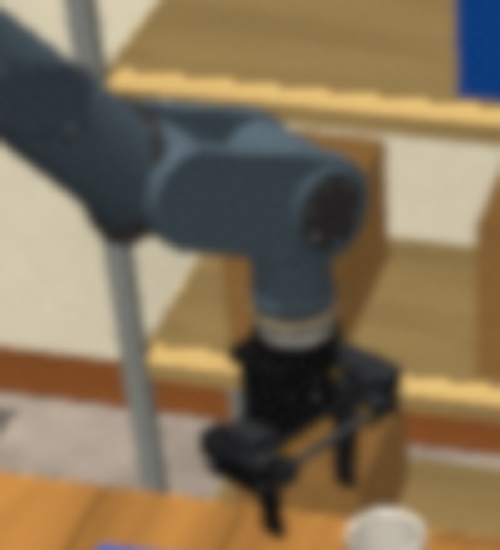

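Run:
```python
from geo import *
for n,pxs in (("scene",[(310,171),(290,175),(180,255),(380,250)]),("side",[(315,140),(305,165),(232,328)])):
    d=np.load(f"pics/{n}0.npy"); c=CAL[n]
    for u,v in pxs:
        pc=np.linalg.solve(c["mtx"],[u,v,1])*d[v,u]; print(n,u,v,d[v,u],(c["R"].T@(pc-c["t"])).round(3))
```

```text
scene 310 171 0.992667 [ 1.214 -0.133  0.995]
scene 290 175 0.9819538 [ 1.214 -0.174  0.996]
scene 180 255 1.027181 [ 1.214 -0.402  0.85 ]
scene 380 250 1.2374055 [1.214 0.063 0.702]
side 315 140 1.2397357 [0.622 0.118 0.479]
side 305 165 1.1560355 [ 0.614 -0.009  0.486]
side 232 328 1.3305411 [ 0.444 -0.354  0.006]
```

Run:
```python
from geo import *
n="side";d=np.load(f"pics/{n}0.npy"); c=CAL[n]
vv,uu=np.mgrid[:420,:560]; pc=np.stack([(uu-c["mtx"][0,2])/c["mtx"][0,0]*d,(vv-c["mtx"][1,2])/c["mtx"][1,1]*d,d],-1)
X=(pc-c["t"])@c["R"]
m=(X[...,2]>.44)&(X[...,2]<.5)&(X[...,0]>.5)&(X[...,0]<.75)&(abs(X[...,1]-.13)<.22)
Q=X[m]; print(len(Q),Q.min(0),Q.max(0))
Q=Q[(abs(Q[:,1]-.13)<.165)]
f=lambda v:np.hypot(Q[:,0]-v[0]-v[1]*(Q[:,1]-.129),Q[:,2]-v[2])-.02
r=least_squares(f,[.611,0.03,.466],loss='soft_l1',f_scale=.002); print(r.x,np.std(r.fun))
# base plate / mat points
m=(abs(X[...,0]-.444)<.09)&(abs(X[...,1]+.351)<.09)&(X[...,2]>.003); Q=X[m];print("mat",len(Q),Q.mean(0),Q.min(0),Q.max(0))
```

```text
1075 [ 0.58901232 -0.0569159   0.44004964] [0.6685214  0.30829269 0.48860859]
[0.6126375  0.0303587  0.46473846] 0.0030351821761564024
mat 896 [ 0.44669306 -0.35473842  0.00580524] [ 0.35563711 -0.44013488  0.00300461] [ 0.5339209  -0.26171664  0.012907  ]
```

```bash
cat > plan.py <<'E'
from geo import *
import json,os
RX,RY,RYAW=0.6500,0.128,-0.0305
Rw=Ro.from_euler('z',RYAW).as_matrix()
U=Rw@np.array([.866,0,.5]);S=Rw@np.array([-.5,0,.866]);Y=Rw@np.array([0,1.,0]);U/=np.linalg.norm(U);S/=np.linalg.norm(S)
C=np.array([RX,RY,0.04])
def W(u,s,y): return C+(U*u+S*s+Y*y)/1000   # mm
def inv(p): q=(np.asarray(p)-C)*1000; return np.array([q@U,q@S,q@Y])
def ori(al):
    a=np.radians(al); z=-(S*np.cos(a)+U*np.sin(a)); x=-(U*np.cos(a)-S*np.sin(a)); return np.stack([x,np.cross(z,x),z],1)
F="cmd.json"
def getcmd():
    if os.path.exists(F): d=json.load(open(F)); return np.array(d["p"]),np.array(d["R"])
    return np.array([.269,.564,.223]),Ro.from_quat([.2211,.9753,0,0]).as_matrix()
def rows(wps,vmm=35,vdeg=6.5,commit=True,p0=None):
    """wps: list of (p,R[,n]) ; print calls of <=12 rows"""
    p,R=getcmd(); seq=[]
    for w in wps:
        q,Q=w[0],w[1]
        rv=Ro.from_matrix(R.T@Q).as_rotvec(); n=int(max(np.ceil(np.linalg.norm(q-p)*1000/vmm),np.ceil(np.degrees(np.linalg.norm(rv))/vdeg),1))
        if len(w)>2: n=w[2]
        for k in range(1,n+1): seq.append((p+(q-p)*k/n,R@Ro.from_rotvec(rv*k/n).as_matrix()))
        p,R=q,Q
    p,R=getcmd()
    for i in range(0,len(seq),12):
        out=[]
        for q,Q in seq[i:i+12]:
            t=np.round(R.T@(q-p)*100,1)+0.; r=np.round(np.degrees(Ro.from_matrix(R.T@Q).as_rotvec()),0)+0.
            out+=list(t)+list(r)
        print("CALL",len(out)//6,json.dumps([int(x) if x==int(x) else float(x) for x in out]))
        t,r=np.array(out[-6:-3])/100,np.radians(out[-3:])
        p,R=p+R@t,R@Ro.from_rotvec(r).as_matrix()
    print("end usy",inv(p).round(1),"world",p.round(4))
    if commit: json.dump({"p":p.tolist(),"R":R.tolist()},open(F,"w"))
def st():
    o=robot.get_obs(); R=Ro.from_quat(o["tool_rot"]).as_matrix(); z=R[:,2]
    al=np.degrees(np.arctan2(-z@U,-z@S))
    p,_=getcmd()
    print("t",round(o["time"],2),"usy",inv(o["position"]).round(1),"cmd",inv(p).round(1),"al",al.round(1),"F",o["ft_force"].round(1),"w",round(o["grip_width"],4),"q",o["q"].round(2),"ydir",R[:,1].round(2),"pos",o["position"].round(3))
E
python3 - <<'E'
from plan import *
print("cap",W(-3,168,85)); 
rows([(W(-60,340,85),ori(-8)),(W(110,310,85),ori(-8))])
E
```

```text
cap [0.56603247 0.21560136 0.18399117]
CALL 12 [-2.5, -2, -0.7, -1, -3, -2, -4.9, -4, -1.4, -1, -6, -4, -7.4, -6, -2, -2, -9, -6, -9.8, -8, -2.7, -3, -12, -8, -12.3, -10, -3.4, -3, -16, -10, -14.7, -12, -4.1, -4, -19, -11, -17.2, -14.1, -4.8, -5, -22, -13, -19.6, -16.1, -5.4, -5, -25, -15, -22.1, -18.1, -6.1, -6, -28, -17, -24.5, -20.1, -6.8, -7, -31, -19, -27, -22.1, -7.5, -7, -34, -21, -29.4, -24.1, -8.1, -8, -37, -23]
CALL 5 [-3.3, 0, 1, 0, 0, 0, -6.6, 0, 2.1, 0, 0, 0, -9.9, 0, 3.1, 0, 0, 0, -13.2, 0, 4.2, 0, 0, 0, -16.5, 0, 5.2, 0, 0, 0]
end usy [109.9 310.1  85.2] world [0.5927 0.215  0.3634]
```

>>> drive_tool(
  targets=[-2.5,-2,-0.7,-1,-3,-2,-4.9,-4,-1.4,-1,-6,-4,-7.4,-6,-2,-2,-9,-6,-9.8,-8,-2.7,-3,-12,-8,-12.3,-10,-3.4,-3,-16,-10,-14.7,-12,-4.1,-4,-19,-11,-17.2,-14.1,-4.8,-5,-22,-13,-19.6,-16.1,-5.4,-5,-25,-15,-22.1,-18.1,-6.1,-6,-28,-17,-24.5,-20.1,-6.8,-7,-31,-19,-27,-22.1,-7.5,-7,-34,-21,-29.4,-24.1,-8.1,-8,-37,-23],
  grip=-0.5,
)

```text
time: 1.15
position: [0.4313, 0.219, 0.3044]
tool_rot: [0.012, 0.946, -0.003, 0.324]
ft_force: [1.2, 0.0, 0.7]
grip_width: 0.0651
```

```bash
python3 - <<'E'
from plan import *
import cv2
# remove the uncommitted second part
E
cat > look.py <<'E'
import sys,cv2
from rig import robot
for a in sys.argv[2:]:
    p,d=robot.camera(a); p=p[:,:,::-1]
    if a=="scene": p=p[110:320,200:420]
    if a=="side": p=p[60:300,190:420]
    cv2.imwrite(f"pics/{sys.argv[1]}_{a}.png",cv2.resize(p,None,fx=(1 if a=="wrist" else 2.5),fy=(1 if a=="wrist" else 2.5),interpolation=cv2.INTER_CUBIC))
E
python3 look.py a scene wrist; python3 -c "from plan import *; st()"
```

```text
t 1.25 usy [-61.4 338.9  80.6] cmd [109.9 310.1  85.2] al -7.5 F [ 0.2 -0.4 -0.3] w 0.0655 q [ 0.39  0.09  2.08 -0.63  0.44 -0.64] ydir [0.03 1.   0.  ] pos [0.43  0.215 0.303]
```

View pics/a_scene.png

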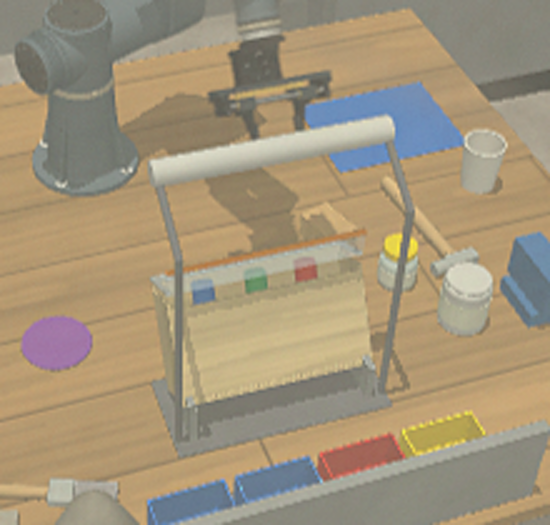

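View pics/a_wrist.png

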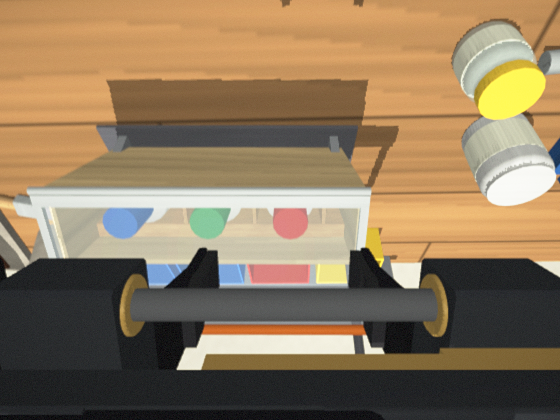

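Run:
```python
from plan import *
st(); print(robot.get_obs()["joint_velocities"].round(3))
```

```text
t 1.25 usy [-61.4 338.9  80.6] cmd [109.9 310.1  85.2] al -7.5 F [ 0.2 -0.4 -0.3] w 0.0655 q [ 0.39  0.09  2.08 -0.63  0.44 -0.64] ydir [0.03 1.   0.  ] pos [0.43  0.215 0.303]
[ 0.076  0.029 -0.06   0.044  0.037  0.058]
```

>>> drive_tool(
  targets=[-3.3,0,1,0,0,0,-6.6,0,2.1,0,0,0,-9.9,0,3.1,0,0,0,-13.2,0,4.2,0,0,0,-16.5,0,5.2,0,0,0,-16.5,0,5.2,0,0,0],
)

```text
time: 1.75
position: [0.6007, 0.2162, 0.3676]
tool_rot: [0.015, 0.945, -0.002, 0.327]
ft_force: [0.6, -0.2, 0.5]
grip_width: 0.0649
```

```bash
python3 look.py b scene side wrist; python3 -c "from plan import *; st()"
```

```text
t 1.9 usy [108.7 308.8  85.6] cmd [109.9 310.1  85.2] al -7.4 F [-0.3 -0.3 -0.3] w 0.0651 q [ 0.25  0.21  1.72 -0.3   0.6  -1.09] ydir [0.03 1.   0.  ] pos [0.592 0.215 0.362]
```

View pics/b_scene.png

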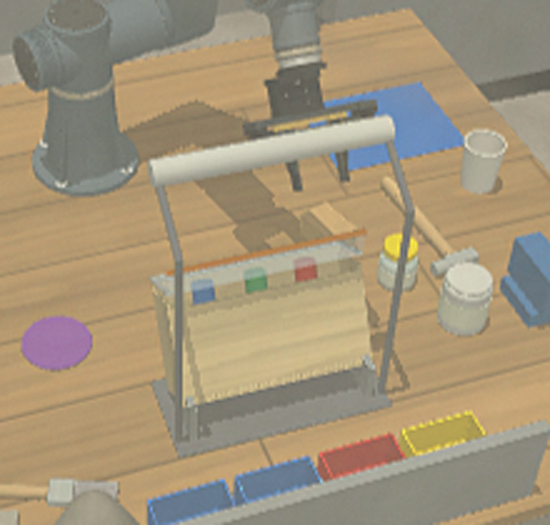

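View pics/b_side.png

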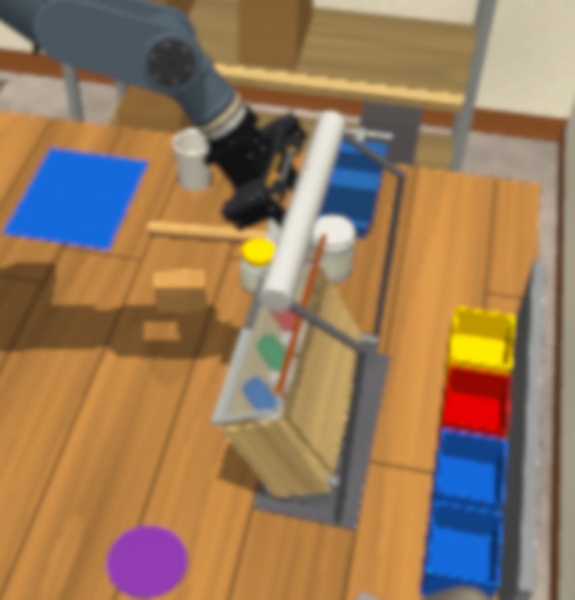

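View pics/b_wrist.png

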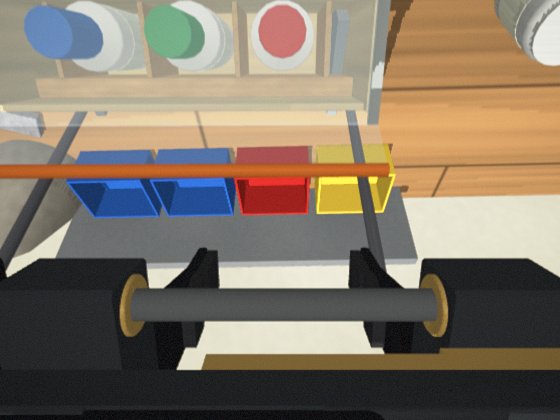

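```bash
cat >> plan.py <<'E'
def wproj(X,o=None):
    c=robot.calibration("wrist"); o=o or robot.get_obs(); R=Ro.from_quat(o["tool_rot"]).as_matrix(); h=c["hand_eye"]
    x=R.T@(X-o["position"]); x=h[:3,:3].T@(x-h[:3,3]); q=c["mtx"]@x; return (q[:2]/q[2]).round(1),x[2]
E
python3 - <<'E'
from plan import *
for n,a in dict(rodend=(88,218,160),rodmid=(88,218,85),redcap=(-3,168,85),greencap=(-3,168,0),wallend=(56,150,160)).items(): print(n,wproj(W(*a)))
print(np.load,"")
rows([(W(112,300,85),ori(-8)),(W(112,192,85),ori(-8))],vmm=25)
E
```

```text
rodend (array([387.3, 174.6]), np.float64(0.25150967178868716))
rodmid (array([282. , 174.7]), np.float64(0.25117923158769584))
redcap (array([281.9,  36.3]), np.float64(0.26105014932137893))
greencap (array([166.7,  36.1]), np.float64(0.2606756504269221))
wallend (array([369.8, 114.8]), np.float64(0.30127522042992116))
<function load at 0x7ff5defc8180> 
CALL 6 [-0.1, 0, 1, 0, 0, 0, 0.2, 0, 3.2, 0, 0, 0, 0.5, 0, 5.3, 0, 0, 0, 0.8, 0, 7.4, 0, 0, 0, 1.1, -0.1, 9.6, 0, 0, 0, 1.3, -0.1, 11.7, 0, 0, 0]
end usy [112.4 192.4  84.6] world [0.6538 0.2126 0.2628]
```

>>> drive_tool(
  targets=[-0.1,0,1,0,0,0,0.2,0,3.2,0,0,0,0.5,0,5.3,0,0,0,0.8,0,7.4,0,0,0,1.1,-0.1,9.6,0,0,0,1.3,-0.1,11.7,0,0,0,1.3,-0.1,11.7,0,0,0],
)

```text
time: 2.48
position: [0.6523, 0.2121, 0.2565]
tool_rot: [0.014, 0.948, -0.004, 0.318]
ft_force: [-0.4, 0.5, -0.3]
grip_width: 0.0653
```

```bash
sed -i 's/RX,RY,RYAW=0.6500/RX,RY,RYAW=0.6478/' plan.py; python3 look.py c scene wrist; python3 -c "from plan import *; st()"
```

```text
t 2.58 usy [112.5 189.8  84.8] cmd [114.3 191.3  84.7] al -7.4 F [0.5 0.3 0.9] w 0.0651 q [ 0.22  0.41  1.73 -0.4   0.38 -1.  ] ydir [0.03 1.   0.  ] pos [0.653 0.213 0.261]
```

View pics/c_scene.png

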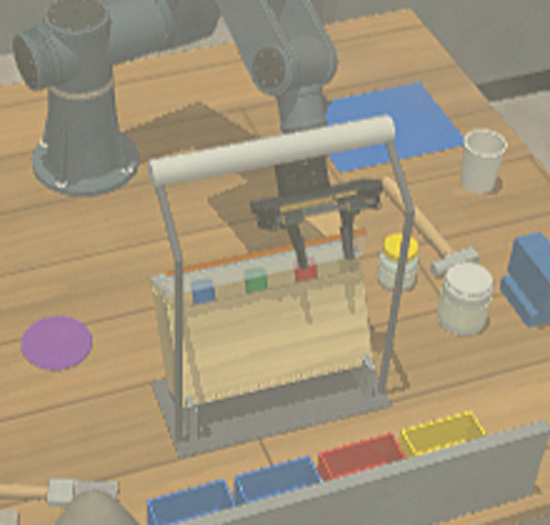

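View pics/c_wrist.png

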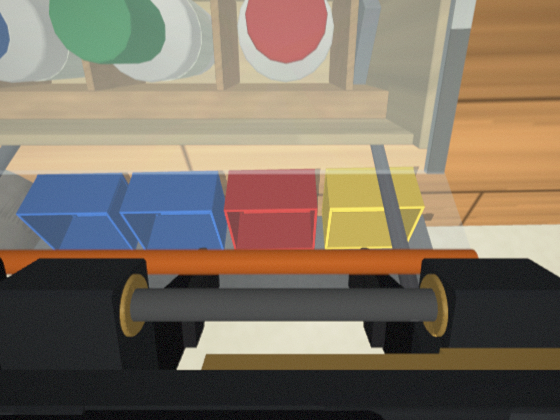

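Run:
```python
from plan import *
L=[(114,177,-8),(103,178,-8),(92,213,-8),(72,240,-7),(47,245,-5),(24,253,-2)]
rows([(W(u,s,85),ori(a)) for u,s,a in L],vmm=16)
```

```text
CALL 12 [0.2, 0, 1.4, 0, 0, 0, 1.3, 0, 1.2, 0, 0, 0, 1.5, 0, 0, 0, 0, 0, 1.7, 0, -1.2, 0, 0, 0, 1.9, 0, -2.4, 0, 0, 0, 2.5, 0, -3.4, 0, 0, 0, 3, 0, -4.4, 0, 0, 0, 3.6, 0, -5.4, 0, 1, 0, 4.8, 0.1, -5.8, 0, 2, 0, 6, 0.1, -6.2, 0, 3, 0, 7.1, 0.1, -6.8, 0, 4, 0, 8.1, 0.1, -7.3, 0, 6, 0]
end usy [ 24.4 252.9  85.4] world [0.5451 0.2166 0.2712]
```

>>> drive_tool(
  targets=[0.2,0,1.4,0,0,0,1.3,0,1.2,0,0,0,1.5,0,0,0,0,0,1.7,0,-1.2,0,0,0,1.9,0,-2.4,0,0,0,2.5,0,-3.4,0,0,0,3,0,-4.4,0,0,0,3.6,0,-5.4,0,1,0,4.8,0.1,-5.8,0,2,0,6,0.1,-6.2,0,3,0,7.1,0.1,-6.8,0,4,0,8.1,0.1,-7.3,0,6,0],
)

```text
time: 3.58
position: [0.5492, 0.2183, 0.2768]
tool_rot: [0.013, 0.96, -0.0, 0.279]
ft_force: [2.7, 0.4, 7.0]
grip_width: 0.0652
```

```bash
python3 look.py d scene side wrist; python3 -c "from plan import *; st()"
```

```text
t 3.73 usy [ 24.7 253.8  85.9] cmd [ 24.4 252.9  85.4] al -1.7 F [0.9 0.1 2.6] w 0.0654 q [ 0.27  0.28  1.86 -0.33  0.49 -1.03] ydir [0.03 1.   0.  ] pos [0.545 0.217 0.272]
```

View pics/d_scene.png

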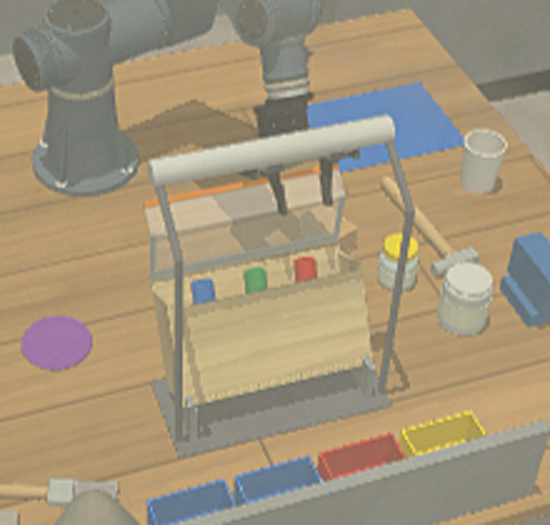

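View pics/d_side.png

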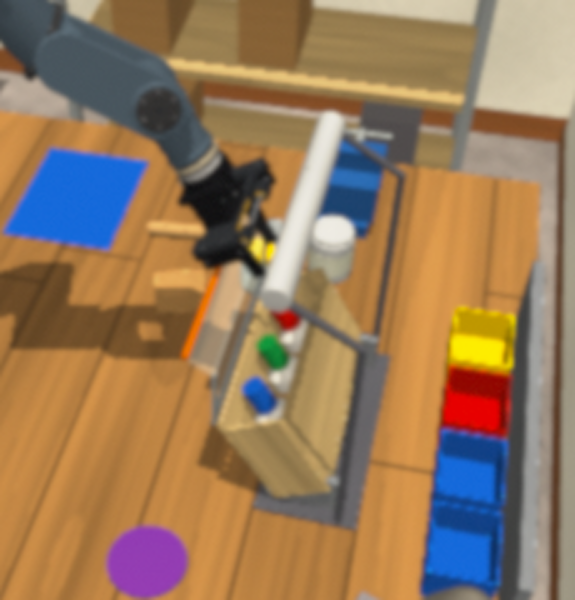

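View pics/d_wrist.png

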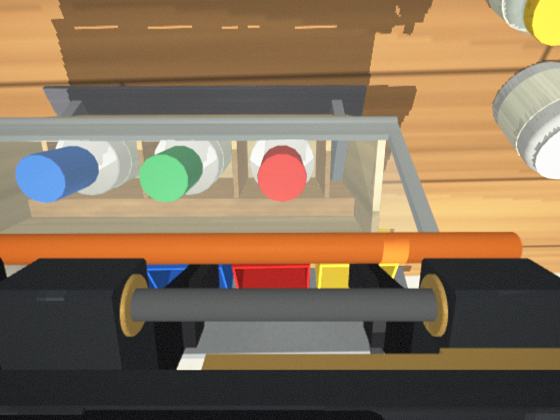

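Run:
```python
from plan import *
L=[(-4,260,3),(-32,264,9),(-58,262,14),(-70,258,15)]
rows([(W(u,s,85),ori(a)) for u,s,a in L],vmm=15)
```

```text
CALL 7 [1.4, 0, -0.4, 0, 2, 0, 2.8, 0, -0.8, 0, 5, 0, 4.2, 0, -1, 0, 8, 0, 5.6, 0, -1.3, 0, 11, 0, 6.9, 0, -1.2, 0, 13, 0, 8.2, 0, -1.1, 0, 16, 0, 9.4, 0, -0.8, 0, 17, 0]
end usy [-69.8 258.3  85.4] world [0.4609 0.2191 0.2288]
```

>>> drive_tool(
  targets=[1.4,0,-0.4,0,2,0,2.8,0,-0.8,0,5,0,4.2,0,-1,0,8,0,5.6,0,-1.3,0,11,0,6.9,0,-1.2,0,13,0,8.2,0,-1.1,0,16,0,9.4,0,-0.8,0,17,0],
)

```text
time: 4.32
position: [0.4605, 0.2189, 0.2275]
tool_rot: [0.014, 0.992, -0.001, 0.126]
ft_force: [2.1, -0.1, -0.3]
grip_width: 0.0654
```

```bash
python3 look.py e scene side wrist; python3 -c "from plan import *; st()"
```

```text
t 4.47 usy [-72.5 257.3  84.8] cmd [-69.8 258.3  85.4] al 15.7 F [0.  0.2 0.5] w 0.0651 q [ 0.27  0.29  1.88 -0.11  0.74 -1.2 ] ydir [0.03 1.   0.  ] pos [0.459 0.219 0.227]
```

View pics/e_scene.png

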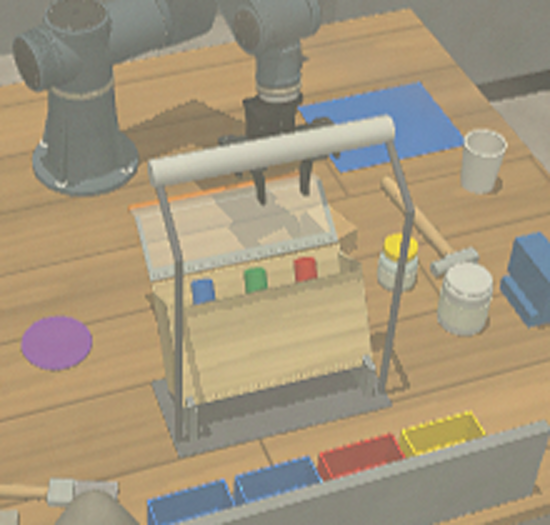

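View pics/e_side.png

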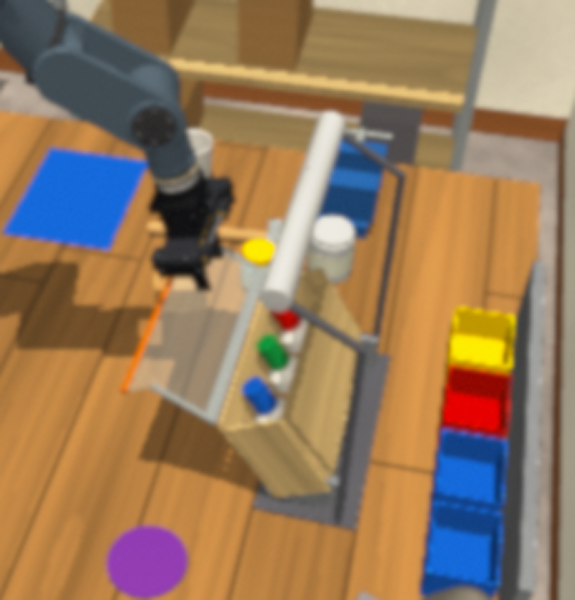

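View pics/e_wrist.png

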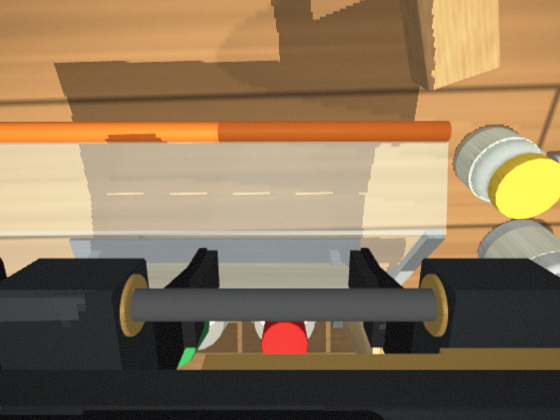

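Run:
```python
from plan import *
L=[(-45,238,15),(-20,203,13),(-7,178,12)]
rows([(W(u,s,85),ori(a)) for u,s,a in L],vmm=13)
```

```text
CALL 10 [-1, 0, 0.4, 0, 0, 0, -2, 0, 0.9, 0, 0, 0, -2.9, 0, 1.3, 0, 0, 0, -3.8, 0, 2, 0, -1, 0, -4.6, -0.1, 2.7, 0, -1, 0, -5.4, -0.1, 3.3, 0, -2, 0, -6.3, -0.1, 4, 0, -2, 0, -6.9, -0.1, 4.7, 0, -3, 0, -7.5, -0.1, 5.4, 0, -3, 0, -8.2, -0.1, 6.1, 0, -3, 0]
end usy [ -7.  177.7  84.7] world [0.5555 0.2156 0.1904]
```

>>> drive_tool(
  targets=[-1,0,0.4,0,0,0,-2,0,0.9,0,0,0,-2.9,0,1.3,0,0,0,-3.8,0,2,0,-1,0,-4.6,-0.1,2.7,0,-1,0,-5.4,-0.1,3.3,0,-2,0,-6.3,-0.1,4,0,-2,0,-6.9,-0.1,4.7,0,-3,0,-7.5,-0.1,5.4,0,-3,0,-8.2,-0.1,6.1,0,-3,0],
)

```text
time: 5.3
position: [0.5569, 0.2153, 0.1892]
tool_rot: [0.014, 0.988, -0.001, 0.152]
ft_force: [0.6, 0.3, 0.9]
grip_width: 0.0651
```

```bash
python3 look.py f scene side wrist; python3 -c "from plan import *; st()"
```

```text
t 5.45 usy [ -6.1 176.   84.5] cmd [ -7.  177.7  84.7] al 12.4 F [ 1.8 -0.8 -0. ] w 0.0655 q [ 0.22  0.45  1.76 -0.12  0.64 -1.24] ydir [0.03 1.   0.  ] pos [0.557 0.215 0.189]
```

View pics/f_scene.png

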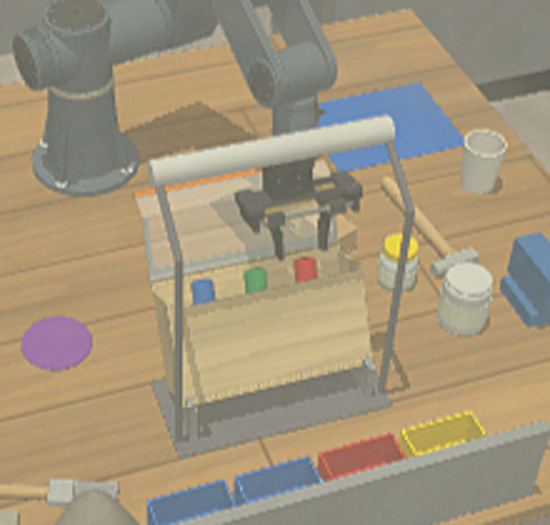

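View pics/f_side.png

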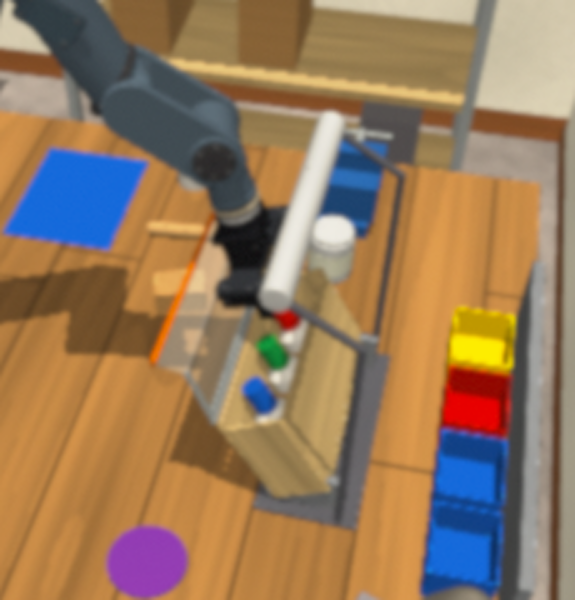

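View pics/f_wrist.png

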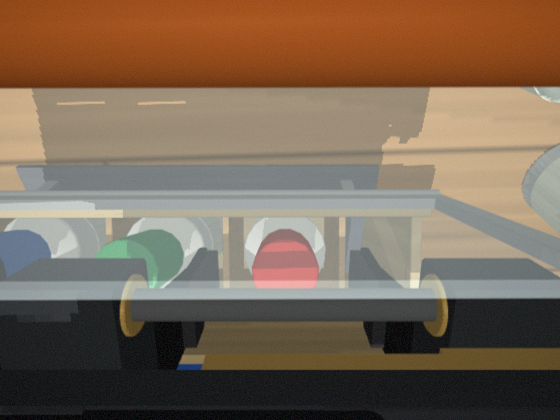

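```bash
python3 - <<'E'
from plan import *
print(wproj(W(-3,168,85)),wproj(W(15,168,85)),wproj(W(-21,168,85)))
rows([(W(-7,128,85.5),ori(12)),(W(-7,128,85.5),ori(12),1)],vmm=12)
E
python3 - <<'E'
import cv2
p=cv2.imread("pics/f_wrist.png"); cv2.imwrite("pics/f_w2.png",cv2.resize(p[200:310,200:380],None,fx=4,fy=4))
E
```

```text
(array([284.3, 270.8]), np.float64(0.1841123914485888)) (array([284.3, 304.7]), np.float64(0.18520879033474824)) (array([284.3, 236.5]), np.float64(0.18301599256242934))
CALL 6 [-0.2, 0, 1, 0, 0, 0, -0.4, 0, 1.9, 0, 0, 0, -0.6, 0, 2.9, 0, 0, 0, -0.9, 0.1, 3.9, 0, 0, 0, -1.1, 0.1, 4.9, 0, 0, 0, -1.1, 0.1, 4.9, 0, 0, 0]
end usy [ -6.7 127.5  85.9] world [0.5809 0.216  0.1471]
```

View pics/f_w2.png

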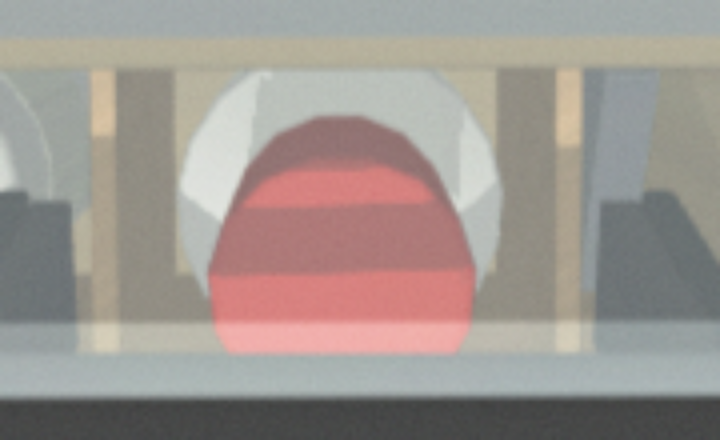

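>>> drive_tool(
  targets=[-0.2,0,1,0,0,0,-0.4,0,1.9,0,0,0,-0.6,0,2.9,0,0,0,-0.9,0.1,3.9,0,0,0,-1.1,0.1,4.9,0,0,0,-1.1,0.1,4.9,0,0,0],
)

```text
time: 5.95
position: [0.5816, 0.2157, 0.1442]
tool_rot: [0.014, 0.988, -0.001, 0.152]
ft_force: [2.0, -0.1, -0.7]
grip_width: 0.0656
```

>>> drive_tool(
  targets=[0,0,0,0,0,0,0,0,0,0,0,0,0,0,0,0,0,0,0,0,0,0,0,0,0,0,0,0,0,0,0,0,0,0,0,0],
  grip=1,
  squeeze=30,
)

```text
time: 6.45
position: [0.5813, 0.2159, 0.147]
tool_rot: [0.014, 0.988, -0.001, 0.153]
ft_force: [2.2, -0.3, 0.1]
grip_width: 0.0352
```

```bash
python3 look.py g scene wrist
python3 - <<'E'
from plan import *
st()
rows([(W(-6,150,85.5),ori(12))],vmm=6,commit=False)
E
```

```text
t 6.55 usy [ -6.3 127.2  85.9] cmd [ -6.7 127.5  85.9] al 12.4 F [1.  0.7 1.4] w 0.0354 q [ 0.21  0.54  1.74 -0.13  0.57 -1.23] ydir [0.03 1.   0.  ] pos [0.581 0.216 0.147]
CALL 4 [0.1, 0, -0.6, 0, 0, 0, 0.2, 0, -1.1, 0, 0, 0, 0.3, 0, -1.7, 0, 0, 0, 0.4, 0, -2.2, 0, 0, 0]
end usy [ -5.9 149.9  85.8] world [0.5704 0.2162 0.1668]
```

View pics/g_wrist.png

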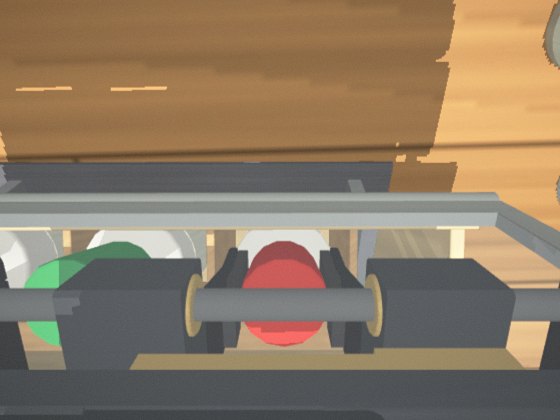

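View pics/g_scene.png

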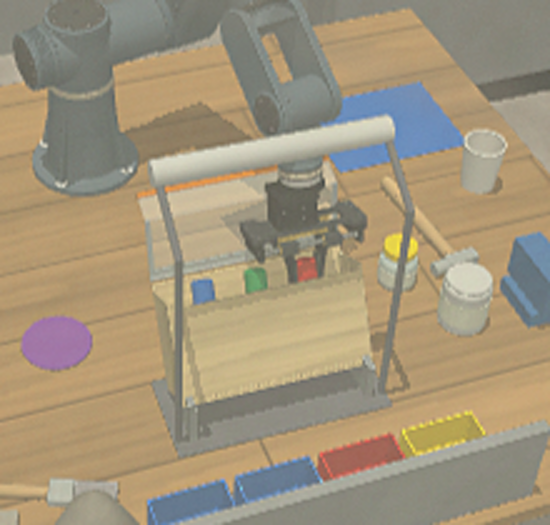

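Run:
```python
from plan import *
rows([(W(-6,180,85.5),ori(12))],vmm=6)
```

```text
CALL 9 [0.1, 0, -0.6, 0, 0, 0, 0.2, 0, -1.1, 0, 0, 0, 0.4, 0, -1.7, 0, 0, 0, 0.5, 0, -2.3, 0, 0, 0, 0.6, 0, -2.9, 0, 0, 0, 0.7, 0, -3.4, 0, 0, 0, 0.8, 0, -4, 0, 0, 0, 0.9, 0, -4.6, 0, 0, 0, 1.1, 0, -5.1, 0, 0, 0]
end usy [ -6.5 179.7  85.7] world [0.555  0.2166 0.1923]
```

>>> drive_tool(
  targets=[0.1,0,-0.6,0,0,0,0.2,0,-1.1,0,0,0,0.4,0,-1.7,0,0,0,0.5,0,-2.3,0,0,0,0.6,0,-2.9,0,0,0,0.7,0,-3.4,0,0,0,0.8,0,-4,0,0,0,0.9,0,-4.6,0,0,0,1.1,0,-5.1,0,0,0],
)

```text
time: 7.3
position: [0.555, 0.2165, 0.1925]
tool_rot: [0.014, 0.988, -0.001, 0.153]
ft_force: [3.3, -0.1, -2.1]
grip_width: 0.0353
```

```bash
python3 look.py h scene wrist
python3 - <<'E'
from plan import *
st()
rows([(W(-6,300,85.5),ori(12))],vmm=11)
E
```

```text
t 7.4 usy [ -6.3 180.2  85.7] cmd [ -6.5 179.7  85.7] al 12.4 F [ 0.7  0.4 -0. ] w 0.035 q [ 0.22  0.44  1.76 -0.12  0.65 -1.23] ydir [0.03 1.   0.  ] pos [0.555 0.217 0.193]
CALL 11 [0.2, 0, -1.1, 0, 0, 0, 0.5, 0, -2.1, 0, 0, 0, 0.7, 0, -3.2, 0, 0, 0, 0.9, 0, -4.3, 0, 0, 0, 1.2, 0, -5.3, 0, 0, 0, 1.4, 0, -6.4, 0, 0, 0, 1.6, 0, -7.5, 0, 0, 0, 1.8, 0, -8.6, 0, 0, 0, 2.1, 0, -9.6, 0, 0, 0, 2.3, 0, -10.7, 0, 0, 0, 2.5, 0, -11.8, 0, 0, 0]
end usy [ -5.6 300.3  85.3] world [0.4955 0.2179 0.2973]
```

View pics/h_wrist.png

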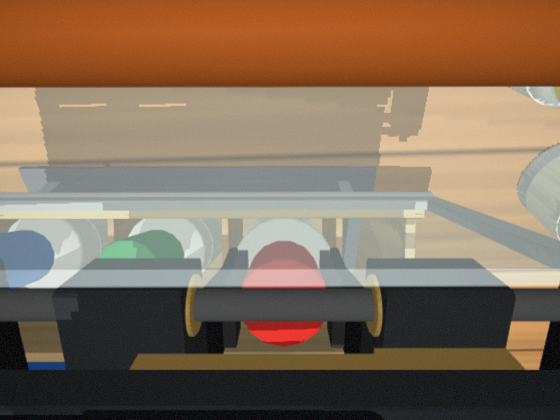

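View pics/h_scene.png

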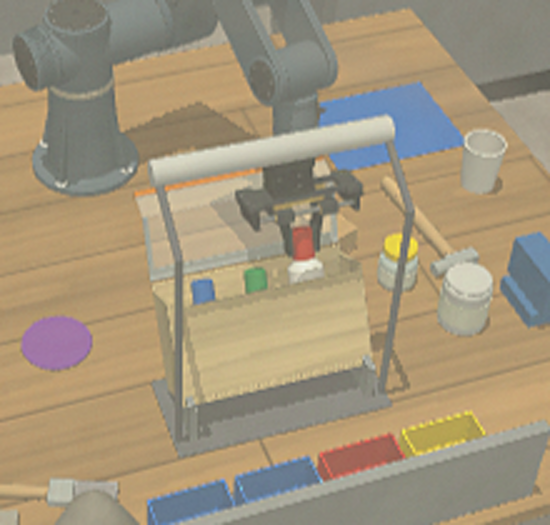

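>>> drive_tool(
  targets=[0.2,0,-1.1,0,0,0,0.5,0,-2.1,0,0,0,0.7,0,-3.2,0,0,0,0.9,0,-4.3,0,0,0,1.2,0,-5.3,0,0,0,1.4,0,-6.4,0,0,0,1.6,0,-7.5,0,0,0,1.8,0,-8.6,0,0,0,2.1,0,-9.6,0,0,0,2.3,0,-10.7,0,0,0,2.5,0,-11.8,0,0,0],
)

```text
time: 8.32
position: [0.4948, 0.2178, 0.2974]
tool_rot: [0.014, 0.988, -0.001, 0.152]
ft_force: [2.4, 0.3, -2.8]
grip_width: 0.0355
```

```bash
python3 look.py i scene side wrist
python3 - <<'E'
from plan import *
st()
rows([(W(-6,410,85.5),ori(12))],vmm=11)
E
```

```text
t 8.47 usy [ -5.2 300.7  85.4] cmd [ -5.6 300.3  85.3] al 12.3 F [ 1.1 -0.6 -1.1] w 0.0355 q [ 0.25  0.22  1.75 -0.11  0.87 -1.23] ydir [0.03 1.   0.  ] pos [0.496 0.218 0.298]
CALL 10 [0.2, 0, -1.1, 0, 0, 0, 0.5, 0, -2.1, 0, 0, 0, 0.7, 0, -3.2, 0, 0, 0, 1, 0, -4.3, 0, 0, 0, 1.2, 0, -5.4, 0, 0, 0, 1.4, 0, -6.4, 0, 0, 0, 1.7, 0, -7.5, 0, 0, 0, 1.9, 0.1, -8.6, 0, 0, 0, 2.2, 0.1, -9.6, 0, 0, 0, 2.4, 0.1, -10.7, 0, 0, 0]
end usy [ -6.  410.   85.9] world [0.4403 0.2202 0.392 ]
```

View pics/i_wrist.png

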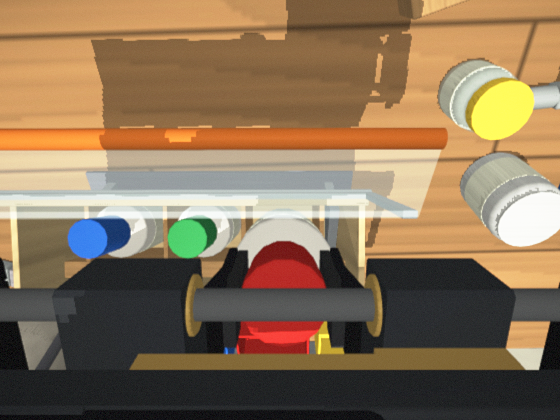

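View pics/i_scene.png

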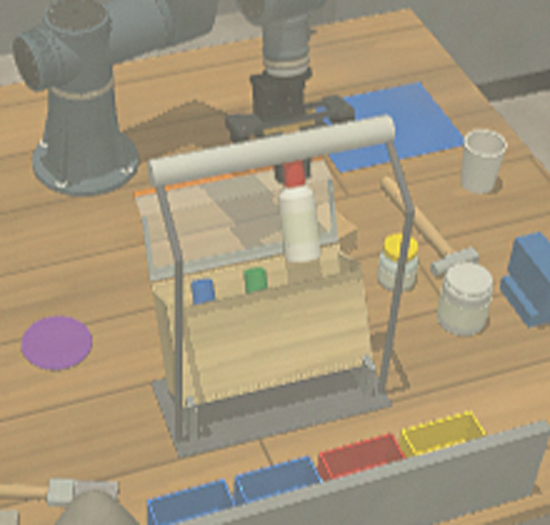

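View pics/i_side.png

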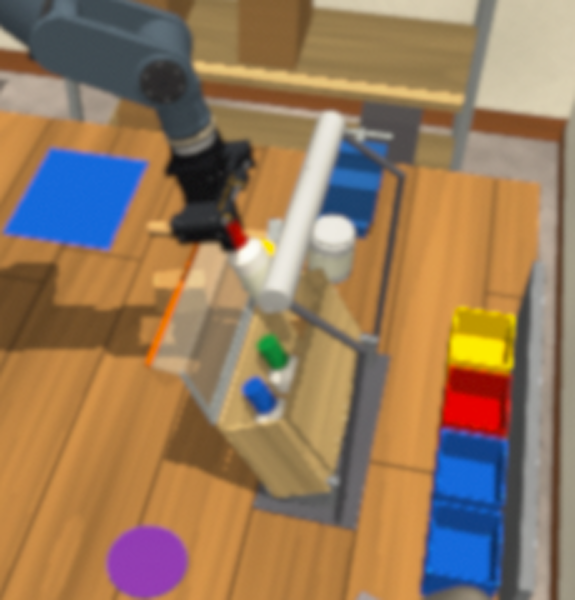

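>>> drive_tool(
  targets=[0.2,0,-1.1,0,0,0,0.5,0,-2.1,0,0,0,0.7,0,-3.2,0,0,0,1,0,-4.3,0,0,0,1.2,0,-5.4,0,0,0,1.4,0,-6.4,0,0,0,1.7,0,-7.5,0,0,0,1.9,0.1,-8.6,0,0,0,2.2,0.1,-9.6,0,0,0,2.4,0.1,-10.7,0,0,0],
)

```text
time: 9.3
position: [0.4399, 0.2202, 0.3924]
tool_rot: [0.014, 0.988, -0.001, 0.153]
ft_force: [0.6, -0.4, -2.4]
grip_width: 0.0352
```

```bash
python3 look.py j scene side
python3 - <<'E'
from plan import *
st()
rows([(W(-2,480,85.5),ori(12))],vmm=10)
E
```

```text
t 9.4 usy [ -4.3 411.9  86.1] cmd [ -6.  410.   85.9] al 12.1 F [-2.1  0.   7.1] w 0.0351 q [ 0.3   0.05  1.68 -0.1   1.11 -1.21] ydir [0.03 1.   0.  ] pos [0.441 0.22  0.395]
CALL 8 [0.1, 0, -0.9, 0, 0, 0, 0.3, 0, -1.7, 0, 0, 0, 0.4, 0, -2.6, 0, 0, 0, 0.6, 0, -3.5, 0, 0, 0, 0.7, 0, -4.3, 0, 0, 0, 0.8, 0, -5.2, 0, 0, 0, 1, 0, -6.1, 0, 0, 0, 1.1, 0, -6.9, 0, 0, 0]
end usy [ -1.9 479.7  85.6] world [0.409  0.221  0.4545]
```

View pics/j_scene.png

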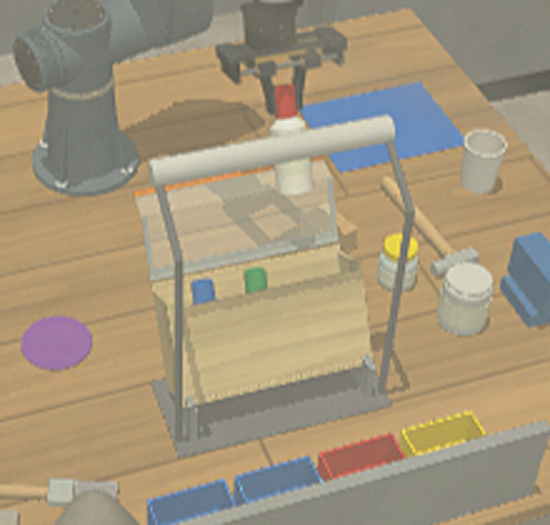

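View pics/j_side.png

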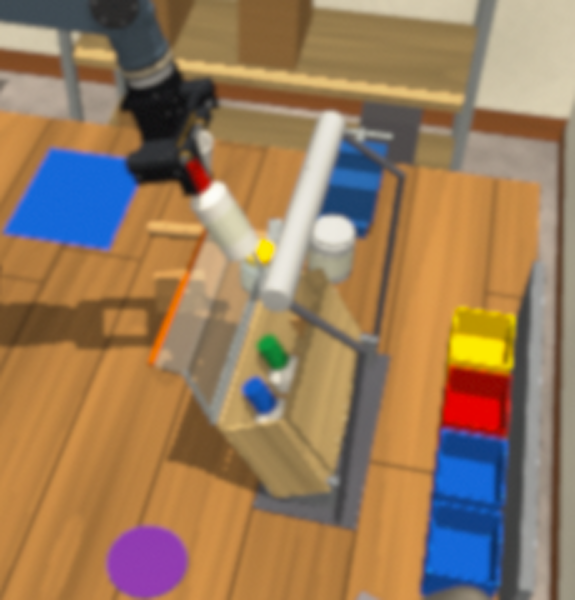

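>>> drive_tool(
  targets=[0.1,0,-0.9,0,0,0,0.3,0,-1.7,0,0,0,0.4,0,-2.6,0,0,0,0.6,0,-3.5,0,0,0,0.7,0,-4.3,0,0,0,0.8,0,-5.2,0,0,0,1,0,-6.1,0,0,0,1.1,0,-6.9,0,0,0,1.1,0,-6.9,0,0,0,1.1,0,-6.9,0,0,0],
)

```text
time: 10.23
position: [0.4094, 0.221, 0.4546]
tool_rot: [0.014, 0.988, -0.001, 0.153]
ft_force: [0.2, 0.1, -2.8]
grip_width: 0.0354
```

```bash
python3 look.py k scene side wrist
python3 - <<'E'
from plan import *
st()
E
```

```text
t 10.38 usy [ -2.3 478.6  85.4] cmd [ -1.9 479.7  85.6] al 12.5 F [-0.1  0.7 -2.5] w 0.0353 q [ 0.32 -0.03  1.61 -0.11  1.28 -1.2 ] ydir [0.03 1.   0.  ] pos [0.409 0.221 0.453]
```

View pics/k_scene.png

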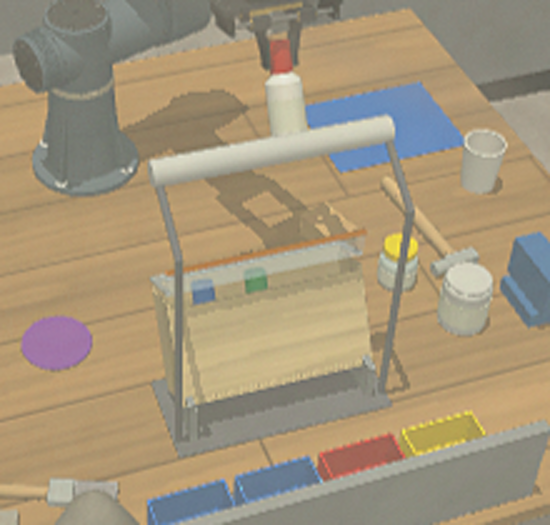

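View pics/k_side.png

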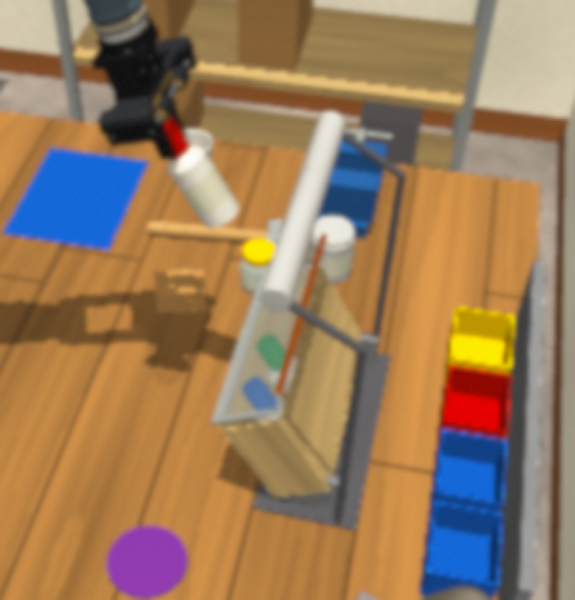

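View pics/k_wrist.png

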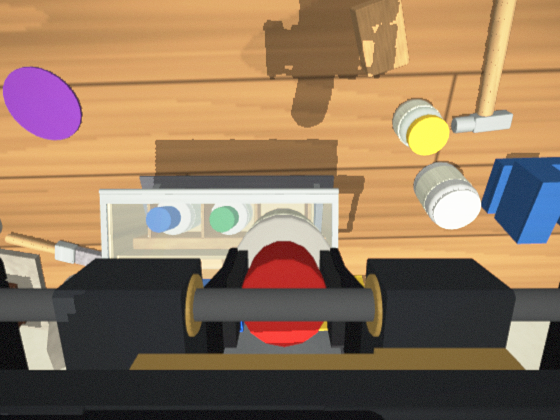

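```bash
cat >> plan.py <<'E'
_R=ori(12.4)
BASE_T=_R.T@((U*3.3-S*127.2-Y*0.9)/1000)   # bottle base centre in tool frame
AX_T=_R.T@S
def Rup(psi): return Ro.from_euler('z',psi,degrees=True).as_matrix()@Ro.from_rotvec(Y*np.radians(30)).as_matrix()@_R
MAT=np.array([.444,-.351,.006])
E
python3 - <<'E'
from plan import *
p,R=getcmd()
print(BASE_T,AX_T)
wp=[]
az0,az1=np.arctan2(.221,.409),np.arctan2(MAT[1],MAT[0])
# first: upright in place moving tip up slightly
wp.append((np.array([.40,.221,.46]),Rup(0)))
n=3
tipoff=-Rup(-66)@BASE_T
end=MAT+tipoff+np.array([0,0,.15])
print("tip end",end)
rr0,rr1=np.hypot(.40,.221),np.hypot(end[0],end[1]); a0,a1=np.arctan2(.221,.40),np.arctan2(end[1],end[0])
for k in range(1,7):
    f=k/6; a=a0+(a1-a0)*f; r=rr0+(rr1-rr0)*f**2; z=.46+(end[2]-.46)*f**2
    wp.append((np.array([r*np.cos(a),r*np.sin(a),z]),Rup(-66*f)))
    print(wp[-1][0].round(3))
rows(wp,vmm=30,vdeg=3.5)
E
```

```text
[-0.03053735 -0.0009      0.12352409] [ 2.14735327e-01 -2.79992803e-18 -9.76672278e-01]
tip end [ 0.44358269 -0.34760346  0.28319996]
[0.438 0.14  0.455]
[0.466 0.054 0.44 ]
[ 0.482 -0.039  0.416]
[ 0.485 -0.137  0.381]
[ 0.473 -0.24   0.337]
[ 0.444 -0.348  0.283]
CALL 12 [0.1, 0, -0.1, 0, 3, 0, 0.2, 0, -0.2, 0, 7, 0, 0.2, 0, -0.3, 0, 10, 0, 0.3, 0, -0.4, 0, 13, 0, 0.4, 0, -0.4, 0, 17, 0, 0.5, 0, -0.5, 0, 20, 0, 0.5, 0, -0.6, 0, 23, 0, 0.6, 0, -0.7, 0, 27, 0, 0.7, 0, -0.8, 0, 30, 0, -0.2, -2, -0.4, 0, 30, 3, -1.2, -4, 0, 0, 30, 6, -2.1, -6, 0.4, 1, 30, 8]
CALL 12 [-1.3, -1.8, -0.1, -1, 0, 3, -2.4, -3.8, 0.1, -2, 0, 6, -3.5, -5.9, 0.2, -2, 0, 8, -4.6, -7.9, 0.4, -3, 0, 11, -5.7, -9.9, 0.5, -4, 0, 14, -6.6, -12.1, 1, -4, 0, 16, -7.5, -14.3, 1.4, -5, 0, 19, -8.4, -16.5, 1.9, -5, 0, 22, -9.3, -18.7, 2.3, -6, 0, 24, -10, -21.1, 3.1, -6, 0, 27, -10.6, -23.5, 3.8, -7, 0, 30, -11.3, -25.9, 4.6, -8, 0, 33]
CALL 10 [-1.9, -1.7, 0.4, 0, 0, 2, -3.7, -3.8, 1.2, -1, 0, 5, -5.4, -5.9, 1.9, -1, 0, 8, -7.2, -8, 2.6, -2, 0, 10, -9, -10.1, 3.4, -3, 0, 13, -10.2, -12, 4.2, -3, 0, 15, -11.5, -14, 5, -4, 0, 17, -12.7, -16, 5.8, -4, 0, 19, -13.9, -18, 6.6, -4, 0, 22, -15.2, -19.9, 7.5, -5, 0, 24]
end usy [ -42.6  305.1 -481.4] world [ 0.4437 -0.3474  0.2829]
```

>>> drive_tool(
  targets=[0.1,0,-0.1,0,3,0,0.2,0,-0.2,0,7,0,0.2,0,-0.3,0,10,0,0.3,0,-0.4,0,13,0,0.4,0,-0.4,0,17,0,0.5,0,-0.5,0,20,0,0.5,0,-0.6,0,23,0,0.6,0,-0.7,0,27,0,0.7,0,-0.8,0,30,0,-0.2,-2,-0.4,0,30,3,-1.2,-4,0,0,30,6,-2.1,-6,0.4,1,30,8],
)

```text
time: 11.38
position: [0.4303, 0.1591, 0.4555]
tool_rot: [0.085, 0.991, 0.005, -0.108]
ft_force: [0.6, -0.3, -2.9]
grip_width: 0.0357
```

```bash
python3 -c "
from plan import *
st()"
```

```text
t 11.38 usy [ 18.7 469.1  24.4] cmd [ -42.6  305.1 -481.4] al 42.4 F [ 0.6 -0.3 -2.9] w 0.0357 q [ 0.08  0.19  1.34  0.05  1.82 -1.31] ydir [ 0.17  0.99 -0.01] pos [0.43  0.159 0.456]
```

>>> drive_tool(
  targets=[-1.3,-1.8,-0.1,-1,0,3,-2.4,-3.8,0.1,-2,0,6,-3.5,-5.9,0.2,-2,0,8,-4.6,-7.9,0.4,-3,0,11,-5.7,-9.9,0.5,-4,0,14,-6.6,-12.1,1,-4,0,16,-7.5,-14.3,1.4,-5,0,19,-8.4,-16.5,1.9,-5,0,22,-9.3,-18.7,2.3,-6,0,24,-10,-21.1,3.1,-6,0,27,-10.6,-23.5,3.8,-7,0,30,-11.3,-25.9,4.6,-8,0,33],
)

```text
time: 12.38
position: [0.4855, -0.114, 0.3884]
tool_rot: [0.369, 0.923, 0.042, -0.099]
ft_force: [-0.1, 0.2, -2.4]
grip_width: 0.0351
```

>>> drive_tool(
  targets=[-1.9,-1.7,0.4,0,0,2,-3.7,-3.8,1.2,-1,0,5,-5.4,-5.9,1.9,-1,0,8,-7.2,-8,2.6,-2,0,10,-9,-10.1,3.4,-3,0,13,-10.2,-12,4.2,-3,0,15,-11.5,-14,5,-4,0,17,-12.7,-16,5.8,-4,0,19,-13.9,-18,6.6,-4,0,22,-15.2,-19.9,7.5,-5,0,24,-15.2,-19.9,7.5,-5,0,24],
)

```text
time: 13.3
position: [0.4424, -0.352, 0.279]
tool_rot: [0.558, 0.822, 0.059, -0.091]
ft_force: [-0.2, 0.0, -3.2]
grip_width: 0.0354
```

```bash
cat > look2.py <<'E'
import sys,cv2,numpy as np
from rig import robot
for a in sys.argv[2:]:
    p,d=robot.camera(a); p=p[:,:,::-1]; np.save(f"pics/{sys.argv[1]}_{a}.npy",d)
    if a=="scene": p=p[130:310,90:290]
    if a=="side": p=p[180:400,140:360]
    k=1 if a=="wrist" else 2.7
    cv2.imwrite(f"pics/{sys.argv[1]}_{a}.png",cv2.resize(p,None,fx=k,fy=k,interpolation=cv2.INTER_CUBIC))
E
python3 -c "
from plan import *
st(); p,R=getcmd(); print('cmd',p, 'bottle axis cmd',R@AX_T); o=robot.get_obs(); R=Ro.from_quat(o['tool_rot']).as_matrix(); print('axis meas',R@AX_T,'base',o['position']+R@BASE_T)"
python3 look2.py l scene side wrist
```

```text
t 13.3 usy [ -45.7  302.3 -486.1] cmd [ -42.6  305.1 -481.4] al 35.2 F [-0.2  0.  -3.2] w 0.0354 q [-0.9   0.48  1.38  0.06  1.5  -1.29] ydir [ 0.93  0.37 -0.  ] pos [ 0.442 -0.352  0.279]
cmd [ 0.44373579 -0.34737468  0.2829106 ] bottle axis cmd [ 3.01244895e-04 -5.69171077e-04  9.99999793e-01]
axis meas [3.39411843e-03 7.42017593e-04 9.99993965e-01] base [ 0.44231807 -0.35550882  0.15178193]
```

View pics/l_scene.png

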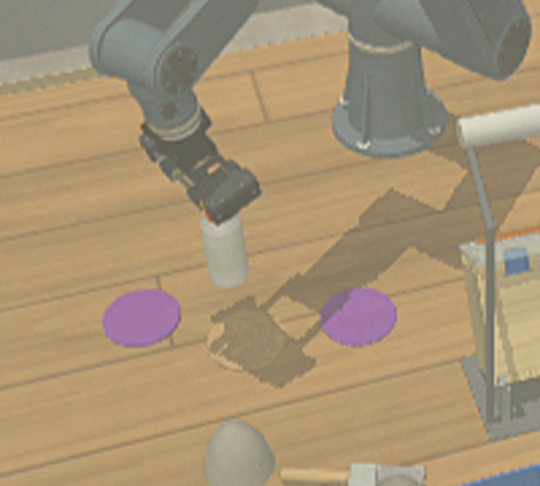

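View pics/l_side.png

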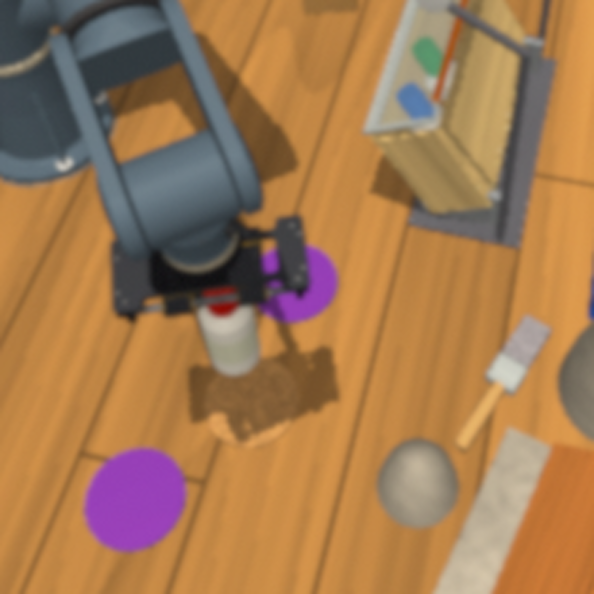

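View pics/l_wrist.png

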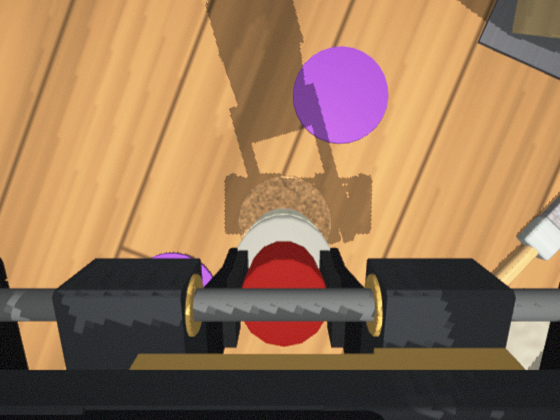

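```bash
cat > ov.py <<'E'
import sys,cv2
from plan import *
tag=sys.argv[1]
base=np.array(eval(sys.argv[2])) ; ax=np.array(eval(sys.argv[3])); ax=ax/np.linalg.norm(ax)
e1=np.cross(ax,[1,0,0]);e1/=np.linalg.norm(e1);e2=np.cross(ax,e1)
for n,(x0,y0) in dict(scene=(90,130),side=(140,180)).items():
    im=cv2.imread(f"pics/{tag}_{n}.png")
    P=[]
    for h,r in((0,.029),(.105,.029),(.118,.018),(.168,.018)):
        c=np.array([proj(n,base+ax*h+r*(np.cos(t)*e1+np.sin(t)*e2)) for t in np.linspace(0,2*np.pi,25)])
        c=((c-[x0,y0]+.5)*2.7).astype(int); cv2.polylines(im,[c],True,(255,0,255),1)
    c=np.array([proj(n,MAT+.06*np.array([np.cos(t),np.sin(t),0])) for t in np.linspace(0,2*np.pi,40)])
    cv2.polylines(im,[((c-[x0,y0]+.5)*2.7).astype(int)],True,(0,255,0),1)
    cx=((proj(n,base)-[x0,y0])*2.7).astype(int); cx=np.clip(cx,110,[im.shape[1]-110,im.shape[0]-110])
    cv2.imwrite(f"pics/{tag}_{n}_ov.png",cv2.resize(im[cx[1]-110:cx[1]+110,cx[0]-110:cx[0]+110],None,fx=2.6,fy=2.6))
E
python3 ov.py l "[.4423,-.3555,.1518]" "[0.003,0.0007,1]"
```

```text
(no output)
```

View pics/l_scene_ov.png

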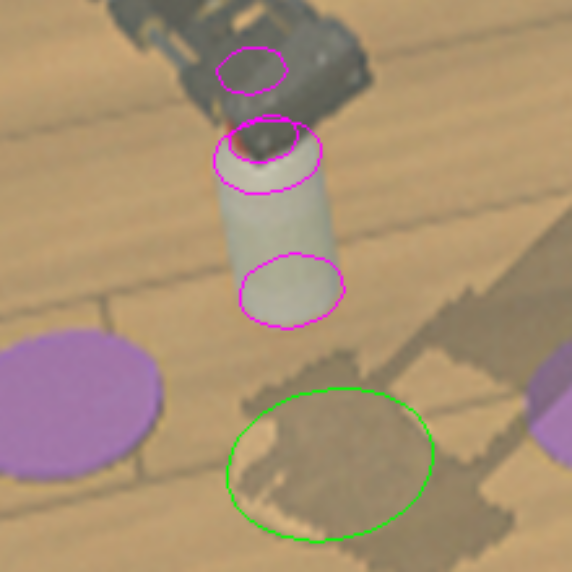

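View pics/l_side_ov.png

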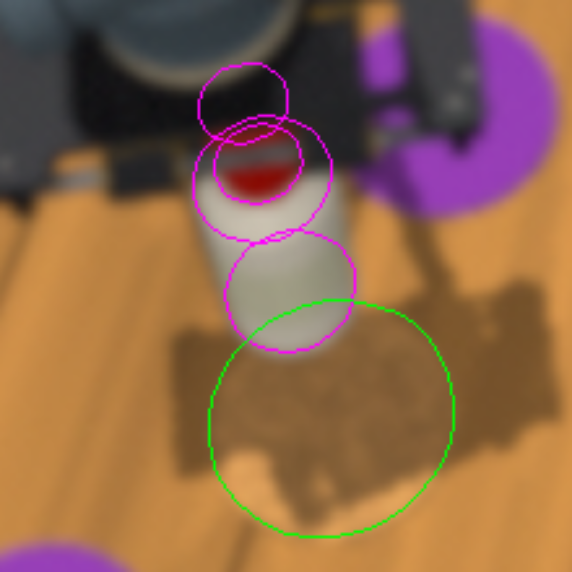

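Run:
```python
from plan import *
st(); p,R=getcmd(); o=robot.get_obs()
Rm=Ro.from_quat(o['tool_rot']).as_matrix(); print('axis',Rm@AX_T,'base meas',o['position']+Rm@BASE_T,'base cmd',p+R@BASE_T)
end=MAT+[0,0,.015]-R@BASE_T
rows([(end,R)],vmm=18)
```

```text
t 13.45 usy [ -42.7  303.9 -481.7] cmd [ -42.6  305.1 -481.4] al 35.1 F [-0.   0.7 -1.9] w 0.0354 q [-0.9   0.47  1.38  0.06  1.5  -1.29] ydir [ 0.93  0.37 -0.  ] pos [ 0.444 -0.348  0.282]
axis [ 6.22638180e-04 -1.47034191e-03  9.99998725e-01] base meas [ 0.44457166 -0.35087873  0.15460108] base cmd [ 0.4440974  -0.35069935  0.15570858]
CALL 8 [-0.4, 0, 1.6, 0, 0, 0, -0.7, 0, 3.3, 0, 0, 0, -1.1, 0, 4.9, 0, 0, 0, -1.5, 0, 6.6, 0, 0, 0, -1.8, 0, 8.2, 0, 0, 0, -2.2, 0, 9.9, 0, 0, 0, -2.6, 0, 11.5, 0, 0, 0, -2.9, 0, 13.1, 0, 0, 0]
end usy [-109.7  188.9 -481.5] world [ 0.4438 -0.3475  0.1487]
```

>>> drive_tool(
  targets=[-0.4,0,1.6,0,0,0,-0.7,0,3.3,0,0,0,-1.1,0,4.9,0,0,0,-1.5,0,6.6,0,0,0,-1.8,0,8.2,0,0,0,-2.2,0,9.9,0,0,0,-2.6,0,11.5,0,0,0,-2.9,0,13.1,0,0,0,-2.9,0,13.1,0,0,0,-2.9,0,13.1,0,0,0],
)

```text
time: 14.28
position: [0.4447, -0.3465, 0.1483]
tool_rot: [0.555, 0.824, 0.061, -0.09]
ft_force: [0.1, 0.6, -3.0]
grip_width: 0.0352
```

```bash
python3 look2.py m scene side wrist
python3 - <<'E'
from plan import *
st(); p,R=getcmd(); o=robot.get_obs()
Rm=Ro.from_quat(o['tool_rot']).as_matrix(); b=o['position']+Rm@BASE_T;print('axis',Rm@AX_T,'base meas',b.tolist(),'base cmd',p+R@BASE_T)
E
python3 ov.py m "[.4441,-.3507,.021]" "[0,0,1]"
```

```text
t 14.43 usy [-107.9  189.  -482. ] cmd [-109.7  188.9 -481.5] al 35.0 F [ 0.  -0.1 -3.2] w 0.0353 q [-0.9   0.62  1.51  0.07  1.22 -1.31] ydir [0.93 0.37 0.  ] pos [ 0.445 -0.348  0.15 ]
axis [-0.00169136  0.00182658  0.9999969 ] base meas [0.4459020841069989, -0.3516944196568469, 0.022546065996495085] base cmd [ 0.44412925 -0.35080212  0.02153709]
```

View pics/m_scene_ov.png

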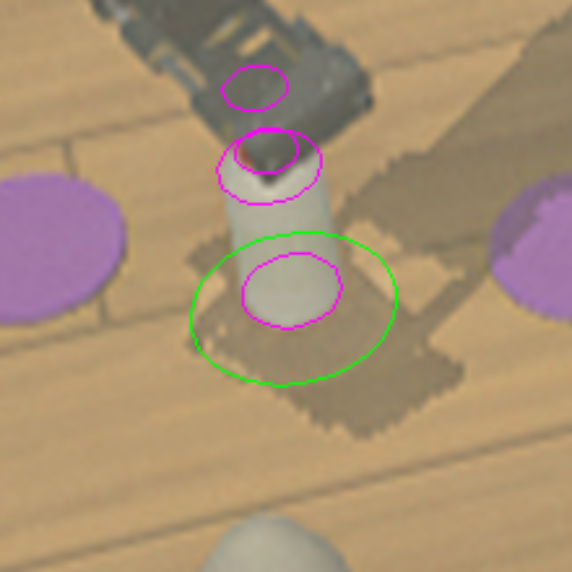

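View pics/m_side_ov.png

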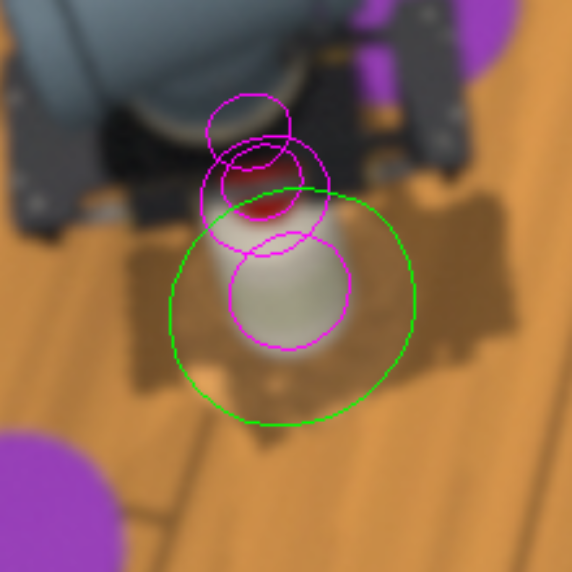

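View pics/m_wrist.png

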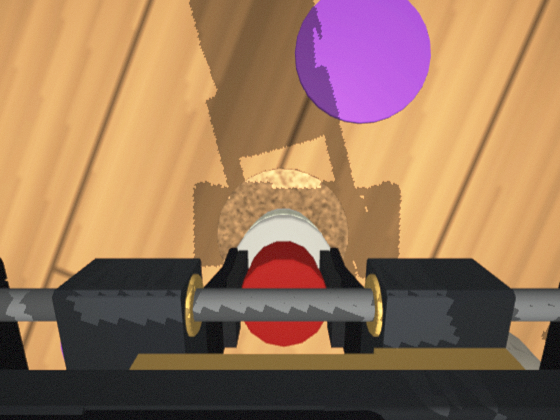

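>>> drive_tool(
  targets=[-0.1,0,0.3,0,0,0,-0.1,0,0.6,0,0,0,-0.2,0,0.9,0,0,0,-0.2,0,1.1,0,0,0,-0.3,0,1.2,0,0,0,-0.3,0,1.2,0,0,0],
)

```text
time: 14.93
position: [0.4443, -0.3479, 0.1355]
tool_rot: [0.556, 0.824, 0.061, -0.09]
ft_force: [-0.8, -0.0, -2.9]
grip_width: 0.0355
```

>>> drive_tool(
  targets=[0,0,0.1,0,0,0,0,0,0.1,0,0,0,0,0,0.1,0,0,0],
)

```text
time: 15.18
position: [0.4443, -0.3477, 0.1349]
tool_rot: [0.556, 0.824, 0.061, -0.09]
ft_force: [-0.2, 0.6, -2.2]
grip_width: 0.0355
```

>>> drive_tool(
  targets=[0,0,0.1,0,0,0,0,0,0.1,0,0,0,0,0,0.1,0,0,0],
)

```text
time: 15.43
position: [0.4443, -0.3477, 0.1342]
tool_rot: [0.556, 0.824, 0.06, -0.09]
ft_force: [0.0, 0.4, -2.1]
grip_width: 0.0356
```

>>> drive_tool(
  targets=[0,0,0.1,0,0,0,0,0,0.1,0,0,0,0,0,0.1,0,0,0],
)

```text
time: 15.68
position: [0.4444, -0.3477, 0.1341]
tool_rot: [0.556, 0.824, 0.06, -0.089]
ft_force: [-0.9, -0.9, 6.1]
grip_width: 0.0356
```

>>> drive_tool(
  targets=[0,0,0.1,0,0,0,0,0,0.1,0,0,0,0,0,0.1,0,0,0],
)

```text
time: 15.93
position: [0.4444, -0.3477, 0.1341]
tool_rot: [0.556, 0.824, 0.06, -0.089]
ft_force: [-2.2, 1.3, 11.4]
grip_width: 0.0353
```

>>> drive_tool(
  targets=[0,0,-0.1,0,0,0,0,0,-0.1,0,0,0,0,0,-0.1,0,0,0,0,0,-0.1,0,0,0],
  squeeze=4,
)

```text
time: 16.27
position: [0.4442, -0.3478, 0.1337]
tool_rot: [0.556, 0.824, 0.06, -0.089]
ft_force: [-2.2, -1.1, 5.9]
grip_width: 0.0358
```

>>> drive_tool(
  targets=[0,0,0,0,0,0,0,0,0,0,0,0,0,0,0,0,0,0,0,0,0,0,0,0],
  grip=0.05,
)

```text
time: 16.6
position: [0.4441, -0.347, 0.1325]
tool_rot: [0.556, 0.824, 0.061, -0.09]
ft_force: [0.3, 0.5, 0.8]
grip_width: 0.0413
```

```bash
python3 look2.py n side wrist scene; python3 -c "
from plan import *
st()"
```

```text
t 16.75 usy [-117.4  174.8 -481.1] cmd [-109.7  188.9 -481.5] al 35.1 F [0.2 1.4 0.7] w 0.0415 q [-0.9   0.64  1.53  0.07  1.18 -1.31] ydir [ 0.93  0.37 -0.  ] pos [ 0.444 -0.347  0.133]
```

View pics/n_wrist.png

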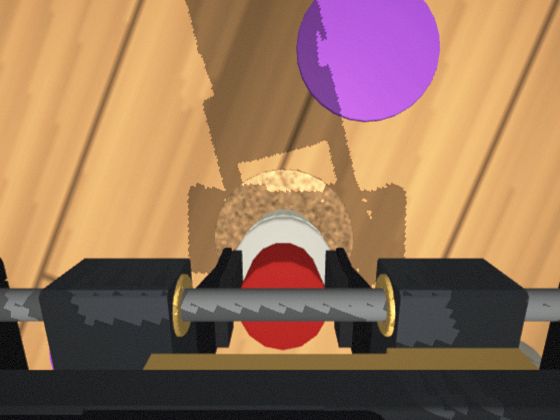

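View pics/n_scene.png

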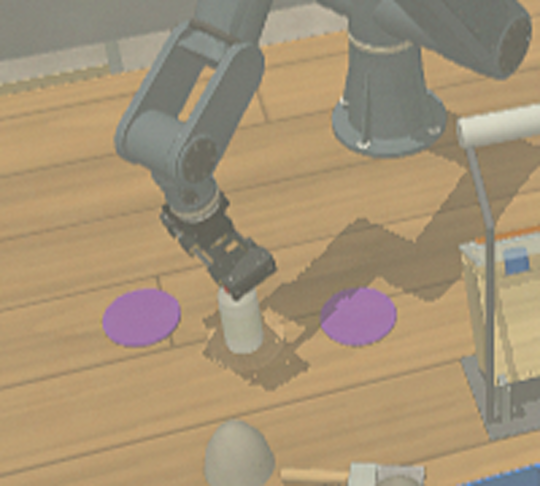

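>>> drive_tool(
  targets=[0,0,0,0,0,0,0,0,0,0,0,0,0,0,0,0,0,0,0,0,0,0,0,0],
  grip=-0.5,
)

```text
time: 17.08
position: [0.4442, -0.3473, 0.133]
tool_rot: [0.556, 0.824, 0.061, -0.09]
ft_force: [0.4, -0.6, -0.2]
grip_width: 0.0601
```

>>> drive_tool(
  targets=[0.2,0,-1,0,0,0,0.4,0,-2,0,0,0,0.7,0,-3.2,0,0,0,1,0,-4.6,0,0,0,1.3,0,-6.1,0,0,0,1.7,0,-7.7,0,0,0,2.1,0,-9.5,0,0,0,2.5,0,-11.3,0,0,0,2.9,0,-13.1,0,0,0,3.3,0,-15,0,0,0,3.3,0,-15,0,0,0],
)

```text
time: 18.0
position: [0.4458, -0.3491, 0.2919]
tool_rot: [0.556, 0.825, 0.059, -0.085]
ft_force: [0.4, 0.0, 0.8]
grip_width: 0.0654
```

```bash
python3 look2.py o side wrist scene; python3 look.py o2 scene; python3 ov.py o "[.444,-.3505,.006]" "[0,0,1]"; python3 -c "
from plan import *
st()"
```

```text
t 18.2 usy [ -41.   307.8 -480.8] cmd [-109.7  188.9 -481.5] al 35.1 F [-0.1  0.7 -0.9] w 0.0653 q [-0.9   0.47  1.38  0.06  1.51 -1.29] ydir [ 0.93  0.37 -0.  ] pos [ 0.444 -0.347  0.286]
```

View pics/o_wrist.png

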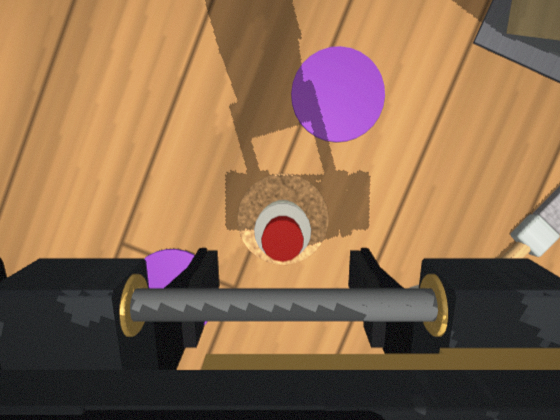

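View pics/o_side_ov.png

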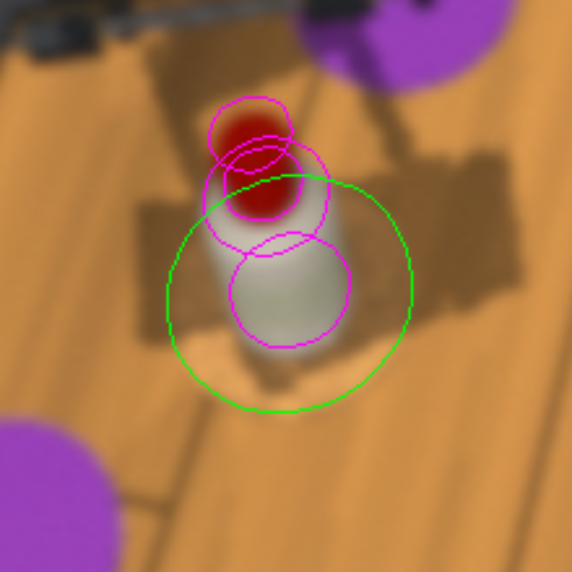

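View pics/o_scene_ov.png

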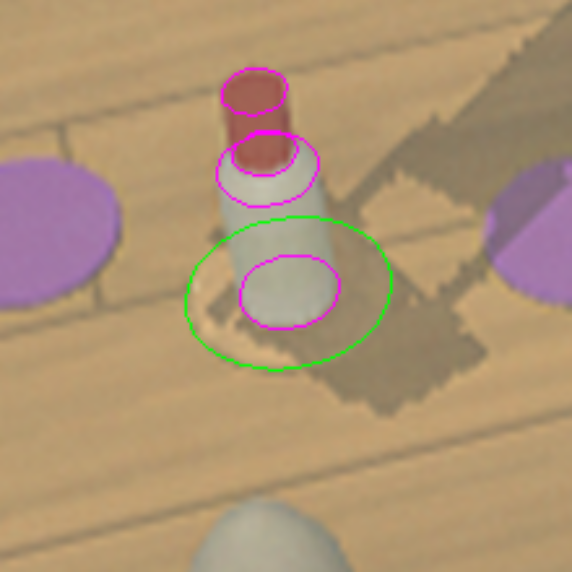

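View pics/o2_scene.png

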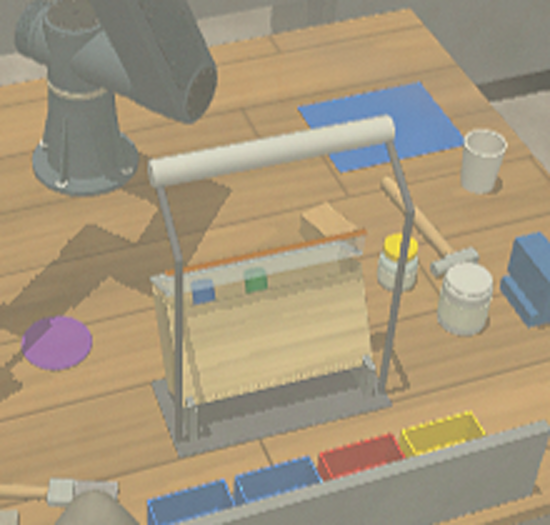

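```bash
python3 -c "
from rig import robot
print(robot.hand_in(), robot.get_obs()['time'])"
```

```text
the job is handed in; nothing more can be done
the job is handed in; nothing more can be done
```

The red-capped bottle now stands upright on the cork mat and the job is handed in, at about 18 s of the 69 s allowed. I swung the flap open by its orange rod with the fingertips. The hand held it open while I gripped the cap, then I drew the bottle out along its slant. The flap closed by itself once the bottle was clear.

**Last checks:**
- **Placing:** in all three camera views the whole base lies inside the mat, and the cap outline shows the bottle standing upright.
- **Rack:** the flap is shut and the blue and green bottles are in their cells.
- **Surroundings:** the nearby objects I could see look unmoved. I compared only the areas in these views, not the whole bench.
- **Robot:** the hand is open and its fingertips are about 11 cm above the cap, touching nothing.

**Disagreements:**
- **Position fit:** the rack fits from the different cameras differed by about 2–4 mm, so I shifted my estimate about 2 mm towards the robot. The two readings of the mat centre differed by about 5 mm, so I used the middle.
- **Set-down force:** the bottle met the mat at a measured peak of about 11 N, a little firmer than I intended. I backed off before letting go. The highest contact force I read in the whole job was also about 11 N.

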